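# Scoop a tablet sample onto the balance

### The arm

A 6-joint arm with a two-finger parallel gripper is mounted at the origin on a cart in front of the work surface, level with it; the furniture and walls round the work are solid. World frame = base frame: x ahead of the robot, y to its left, z up, the work surface at z = 0. Lengths are in mm, angles in rad, forces in N, time in s.
With the tool pointing down it reaches from about 350 to 1000 mm from the base axis. Payload 7.1 kg.
Tool frame: the origin (TCP) lies on the centre line of the jaws, within the pads' length; the fingertips stand tip_extent ahead of it and the grasp point (between the pads) is the TCP (tip_extent is the distance from the TCP to the fingertips, in mm); z points along the fingers, y is the direction in which the jaws open and shut (so a half turn about z gives the same grasp; the last joint's range is limited). The gripper opens to 85 mm and grips with 20 to 120 N. Pads are 22 mm wide; open, the fingers measure 114 mm over their backs; the gripper's body (76 mm by 85 mm) begins 54 mm behind the grasp point. The pads swing forward as they close: fully open they stand 13 mm farther back than shut.
Start: joints at [1.192, 0.423, 1.63, -0, 1.089, -0.019], TCP at [220.022, 584.975, 250.319] pointing down, gripper open.
Joint ranges: [-3, 3], [-0.9, 2.11], [0.09, 2.58], [-1.31, 4.45], [0.11, 2.69], [-2.54, 2.54]. Speed limits (rad/s): [2.39, 2.39, 3.01, 3.14, 3.14, 3.14].

### API

Orientations are given as a unit quaternion [x, y, z, w].
In Python, from workcell import * gives the robot as it stands.
- The arm moves only by the shell command python3 -m crank 'ROWS'. ROWS is JSON, a list of rows, each an object with "hand": the opening, from 0 (shut) to 1 (fully open); "delta_pos": the shift along the tool's x, y, z in m, a list of three; "delta_rot": the turn, a rotation vector about the tool's x, y, z in degrees, a list of three. A call has 1 to 12 rows; each row is the pose to reach, as a shift and turn from the pose commanded when the call began, along the tool's axes at that moment; what a row does not reach only later rows make up. A row lasts 1/8 s, in which the tool goes at most 62.5 mm and 10.7 degrees, less where a joint would pass 70% of its speed; a pose out of reach is approached as far as the arm can. A call with a gripper value outside its range is refused whole. The fingers move at their own pace and stop on an object; the grip force is fixed at half the most. Time passes only in rows, so rows that repeat a pose let the fingers close. It gives the time, the measured TCP pose, the force and the opening at its end, in the units of the state.
- state(): the state, without advancing time (a new reading comes with each control period).
- camera(name): name is "scene" or "side" or "wrist"; returns the picture (480x640x3 uint8, blue, green, red); there is no depth.
- get_calibration(name): a dict with "mtx" (3x3 intrinsics, pixels), "dist_coeffs" ([k1, k2, p1, p2, k3] as OpenCV has them; the pictures are not rectified), "R" (3x3) and "t" (3): a world point X has camera coordinates R X + t; the wrist camera has in their place "hand_eye" (4x4, takes a point from camera to tool coordinates, whose origin is the TCP and whose axes are the flange's). Camera axes: x right, y down, z forward; pixel columns grow to the right and rows downward; lengths in mm; the calibration is good to about 2 mm. A picture is of the moment at which its call begins: read the wrist's pose just before it. get_calibration takes no time and is no camera call.
- finish_job(): hands the job in, once; it reports no verdict.
Trained networks look in the newest picture that a camera, given by its name, has taken for a name from the list of things; names that differ only in an ending like _2 or _b are one class to them, and where a whole thing is asked for, a point or a joint stands for the part that bears it (a point fixed in the world has none). Each returns a list of dicts, best first, with "confidence" (0 to 1); they miss things now and then, are a little off and sometimes report something else, mostly with a low value. They report only what shows in the picture. A call takes as long as a camera call. They do not tell look-alikes from the thing itself.
- outline_of(camera, query): "region" (480x640 bool, what is visible of it) and "at" ([column, row] in pixels, amid what is visible of it).
The state is a dict: "t": time; "joint_pos": joint angles; "qd": joint speeds; "tau": joint torques, N m; "tool_pos": TCP position; "eef_rot": TCP orientation; "ft_force": force on the tool from outside, world axes, zero at the start; "moment": the same for the moment, N m; "gripper_width": opening from 0.0 (shut) to 1.0 (fully open).
Only numpy, scipy, OpenCV 4.12 (cv2) and the standard library are available. Lean on these libraries where they do the work, as an engineer would, in place of code of your own. Each camera call takes 0.05 s, during which the arm holds its last target.

### The job

Weigh a sample of the big orange tablets: slide the smoked lid of the near balance all the way open by its black rail, use the blue-handled scoop to lift at least three tablets out of the steel tin and tip them into the round dish on the pan (any others stay in the tin). Then lay the scoop down on its flat bottom on the table and slide the lid fully shut so that the reading can settle. Do not touch the tablets with the fingers or drop them from high up, and leave the vials, the cup and the petri dish where they are.

Things in the scene. Friction and masses are not known exactly. Their poses are not given: they have to be found in the camera images.
- balance: The nearer of two white precision balances (the one whose lid has a black rail), 211 (x) x 184 (y) x 105 mm, fixed; origin: centre of its underside, -x is its front with the display, housing 58 mm high there. Behind stands a draft-shield box, inside x -12 to 89 mm, y -64 to 64 mm in this frame, walls 9 mm thick, 100 mm high, closed on top by the sliding lid.
- balance_lid (a joint): The smoked flat lid (134 x 168 x 3 mm, top face at z = 103 mm): 0 = shut, 0.075 m = fully open, slid along the balance's -x. Light friction, stays where it is left. Shut, it covers balance x -30 to 104 mm; open, -105 to 29 mm, leaving an opening to pour through from x = 29 to 89 mm in the balance's frame.
- lid_grip (a point): Middle of the top of the black thumb rail on the lid: a bar 10 mm (balance x) x 64 mm (y), standing 18 mm above the lid on a 3 mm foot 24 mm wide; moves with the lid. Push it from behind to open, from the front to shut, or pinch it across its 10 mm.
- dish_center (a point): Centre of the round aluminium weighing dish fixed on the balance's pan, 6 mm above the dish's base. Dish 93 mm wide at the rim, 80 mm at the floor, 20 mm deep; its rim lies 13 mm under the lid. Axes as the balance.
- tin_center (a point): Centre of the inner floor of the open steel sample tin (2 mm above the table; the tin stands firmly). Inside 124 mm (tin x) x 112 mm (tin y), corners rounded at 18 mm, rim 26 mm above the table, walls 2 mm; the tablets lie in its +x half. Axes are the tin's.
- scoop: Steel scoop, 90 g, standing on its flat blade; origin: centre of the blade's underside, +x to the lip, z up. Blade 56 mm long (x -26 to 30), 54 wide, sheet 1.5 mm thinning to 0.6 at the lip; side walls 22 mm high, falling towards the lip, 60 mm wide over the tops; back wall 23 mm. Blue handle bar, 13 mm wide (y), 19 deep, rises backward at 35 degrees.
- scoop_handle (a point): Point to grip, on the middle of the blue handle: 84 mm behind and 57 mm above the scoop's origin; grip across its 13 mm width (scoop y). The blue part runs 40 mm down and 36 mm up the slope from here.
- scoop_bed (a point): Point 6 mm above the middle of the scoop's blade.
- scoop_lip (a point): Middle of the lip's front edge, underside.
- tablet_1: A loose orange pressed tablet, 20 mm wide and 11 mm thick, 10 g, smooth, flat faces 10 mm wide with bevelled edges; origin: its middle, lying flat in the tin.
- tablet_2: A loose orange pressed tablet, 20 mm wide and 11 mm thick, 10 g, smooth, flat faces 10 mm wide with bevelled edges; origin: its middle.
- tablet_3: A loose orange pressed tablet, 20 mm wide and 11 mm thick, 10 g, smooth, flat faces 10 mm wide with bevelled edges; origin: its middle.
- tablet_4: A loose orange pressed tablet, 20 mm wide and 11 mm thick, 10 g, smooth, flat faces 10 mm wide with bevelled edges; origin: its middle.
- tablet_5: A loose orange pressed tablet, 20 mm wide and 11 mm thick, 10 g, smooth, flat faces 10 mm wide with bevelled edges; origin: its middle.
- vial_red: Capped vial, red cap, 25 x 25 x 50 mm, a bystander; origin: centre of its underside.
- vial_blue: Capped vial, blue cap, 25 x 25 x 50 mm, a bystander; origin: centre of its underside.
- vial_pink: Capped vial, white cap, pink filling, 25 x 25 x 50 mm, a bystander; origin: centre of its underside.
- cup: Frosted sample cup, 49 x 49 x 38 mm, a bystander; origin: centre of its underside.
- dish_small_tablets: Petri dish with small tablets, 88 x 88 x 14 mm, a bystander; origin: centre of its underside.
There are look-alikes about, which are no part of the job. Leave any pink look-alike of the scoop alone.

How it is judged:
By the outcome, as a careful person would: the job done as asked, in the order asked, and still so for the second after the job is handed in, with the robot touching nothing.
It also fails if it takes over 72 s, if anything falls off the work surface, if the arm or the gripper's body presses on something with over 40 N, if the wrist force passes 120 N, or if a joint passes its speed limit or range.

## Working session

There is one attempt and no reset: what is moved stays moved. The work goes in short steps, Python scripts to look and compute and a shell command to move; the robot and the scene stay as the last step left them, time stands still between calls to the robot, and variables do not carry over. Pictures are saved under pics/ and viewed, and the job is handed in when it is done.

```bash
ls; mkdir -p pics; python3 - <<'E'
from workcell import *
import cv2
s=state(); print({k:s[k] for k in ('t','tool_pos','eef_rot','gripper_width','ft_force')})
for n in('scene','side','wrist'):
    im=camera(n); cv2.imwrite(f'pics/{n}0.png',im)
    c=get_calibration(n); print(n,c)
E
```

```text
pics
{'t': 0.0, 'tool_pos': array([219.81411592, 584.50697886, 249.52627267]), 'eef_rot': array([ 1.78914624e-01,  9.83864294e-01, -7.63470500e-04, -1.61826488e-04]), 'gripper_width': 1.0010721500615603, 'ft_force': array([0.02503646, 0.07457693, 0.57268495])}
scene {'mtx': array([[576.65488928,   0.        , 317.63938313],
       [  0.        , 576.65488928, 237.39675322],
       [  0.        ,   0.        ,   1.        ]]), 'dist_coeffs': array([-0.11398701,  0.        ,  0.        ,  0.        ,  0.        ]), 'R': array([[-0.77002958, -0.63799095, -0.00468944],
       [-0.34186366,  0.41879939, -0.84127065],
       [ 0.538687  , -0.64620014, -0.54059384]]), 't': array([ 297.87543596,  320.30628084, 1235.87319512])}
side {'mtx': array([[478.16453948,   0.        , 322.60806267],
       [  0.        , 478.16453948, 245.17615725],
       [  0.        ,   0.        ,   1.        ]]), 'dist_coeffs': array([0.0345105, 0.       , 0.       , 0.       , 0.       ]), 'R': array([[-0.99998945,  0.00398099, -0.00229296],
       [ 0.00381998,  0.4432439 , -0.89639291],
       [-0.00255219, -0.89639221, -0.44325443]]), 't': array([ 520.29967207,  168.08070371, 1040.31027118])}
wrist {'mtx': array([[337.56917852,   0.        , 320.97880683],
       [  0.        , 337.56917852, 238.16063653],
       [  0.        ,   0.        ,   1.        ]]), 'dist_coeffs': array([-0.00092577,  0.        ,  0.        ,  0.        ,  0.        ]), 'hand_eye': array([[-3.72559753e-04, -9.54451580e-01, -2.98365619e-01,
         7.59056690e+01],
       [ 9.99999919e-01, -3.10688500e-04, -2.54796763e-04,
        -6.57922340e-01],
       [ 1.50492407e-04, -2.98365690e-01,  9.54451619e-01,
        -1.24349312e+02],
       [ 0.00000000e+00,  0.00000000e+00,  0.00000000e+00,
         1.00000000e+00]])}
```

View pics/scene0.png

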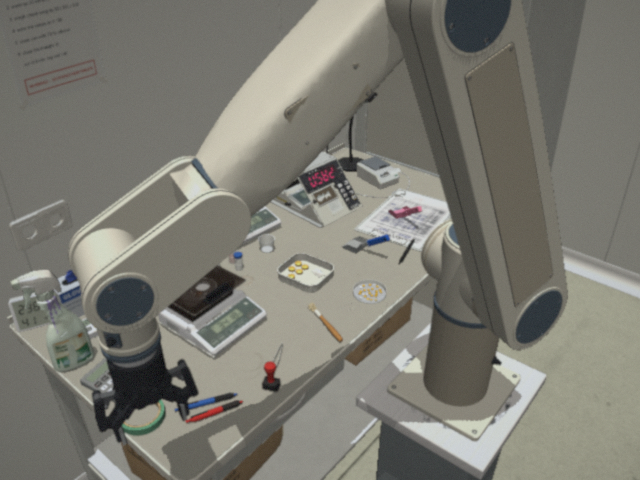

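View pics/side0.png

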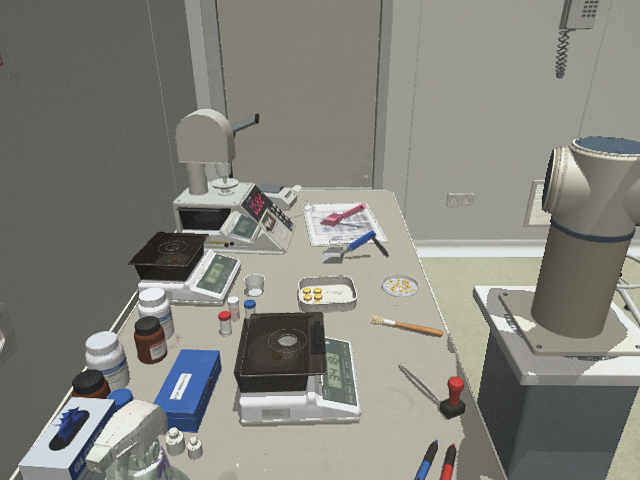

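View pics/wrist0.png

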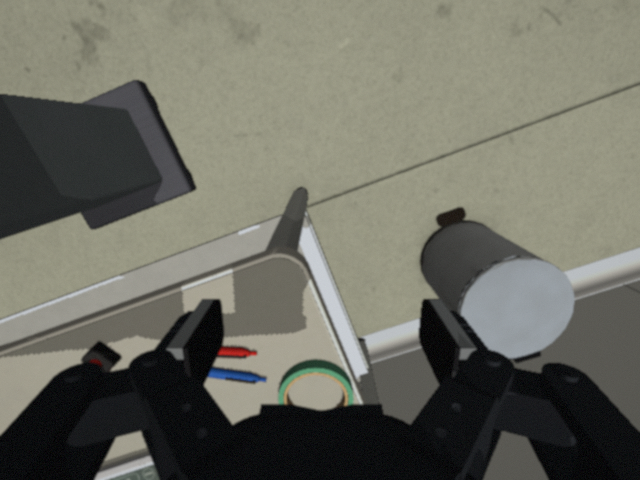

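```bash
cat > h.py <<'E'
from workcell import *
import cv2, numpy as np
from scipy.spatial.transform import Rotation as Rot
def cam(n,s=None):
    c=get_calibration(n)
    if n!='wrist': return c['mtx'],c['dist_coeffs'],np.array(c['R']),np.array(c['t'])
    s=s or state(); T=np.eye(4); T[:3,:3]=Rot.from_quat(s['eef_rot']).as_matrix(); T[:3,3]=s['tool_pos']
    M=np.linalg.inv(T@c['hand_eye']); return c['mtx'],c['dist_coeffs'],M[:3,:3],M[:3,3]
def proj(C,X):
    K,d,R,t=C; return cv2.projectPoints(np.atleast_2d(np.asarray(X,float)),cv2.Rodrigues(R)[0],t,K,d)[0][:,0]
def ray(C,px,z):
    K,d,R,t=C; u=cv2.undistortPoints(np.atleast_2d(np.asarray(px,float))[:,None],K,d)[:,0]
    D=np.c_[u,np.ones(len(u))]@R; o=-R.T@t; return o+D*((z-o[2])/D[:,2])[:,None]
def crop(im,x0,y0,x1,y1,f,name):
    c=cv2.resize(im[y0:y1,x0:x1],None,fx=f,fy=f,interpolation=cv2.INTER_CUBIC); cv2.imwrite('pics/'+name,c)
E
python3 - <<'E'
from h import *
a=cv2.imread('pics/side0.png'); b=cv2.imread('pics/scene0.png')
crop(a,220,190,420,340,4,'c1.png'); crop(a,220,300,380,430,4.5,'c2.png'); crop(b,150,190,420,370,2.9,'c3.png')
for n in('scene','side'):
    C=cam(n); camera(n)
    for q in('balance','balance_lid','tin_center','scoop','tablet_1','lid_grip','scoop_handle'):
        for o in outline_of(n,q)[:6]: 
            ys,xs=np.nonzero(o['region']);print(n,q,round(o['confidence'],2),np.round(o['at']),(xs.min(),ys.min(),xs.max(),ys.max()),ray(C,o['at'],8)[0].round())
E
```

```text
scene balance 0.72 [361. 240.] (np.int64(343), np.int64(233), np.int64(390), np.int64(253)) [ 491. -327.    8.]
scene balance 0.71 [215. 315.] (np.int64(158), np.int64(266), np.int64(266), np.int64(357)) [572. 177.   8.]
scene balance_lid 0.83 [210. 294.] (np.int64(173), np.int64(266), np.int64(244), np.int64(314)) [645. 129.   8.]
scene tin_center 0.83 [308. 273.] (np.int64(277), np.int64(252), np.int64(333), np.int64(292)) [ 507. -102.    8.]
scene scoop 0.95 [363. 242.] (np.int64(345), np.int64(235), np.int64(388), np.int64(252)) [ 480. -323.    8.]
scene scoop 0.8 [408. 210.] (np.int64(389), np.int64(206), np.int64(421), np.int64(218)) [ 478. -566.    8.]
scene scoop 0.58 [370. 290.] (np.int64(353), np.int64(280), np.int64(386), np.int64(302)) [ 332. -148.    8.]
scene lid_grip 0.76 [211. 291.] (np.int64(173), np.int64(266), np.int64(243), np.int64(314)) [653. 118.   8.]
scene scoop_handle 0.84 [362. 238.] (np.int64(343), np.int64(235), np.int64(388), np.int64(252)) [ 495. -339.    8.]
scene scoop_handle 0.59 [402. 208.] (np.int64(389), np.int64(206), np.int64(421), np.int64(218)
[... 663 characters left out ...]
p.int64(263)) [ 478. -320.    8.]
side scoop 0.86 [342. 216.] (np.int64(321), np.int64(204), np.int64(364), np.int64(225)) [ 453. -585.    8.]
side scoop 0.41 [308. 300.] (np.int64(305), np.int64(296), np.int64(310), np.int64(300)) [554. -80.   8.]
side tablet_1 0.36 [306. 290.] (np.int64(304), np.int64(288), np.int64(309), np.int64(293)) [ 559. -123.    8.]
side lid_grip 0.9 [284. 348.] (np.int64(240), np.int64(312), np.int64(326), np.int64(377)) [597.  91.   8.]
side scoop_handle 0.73 [341. 249.] (np.int64(321), np.int64(231), np.int64(375), np.int64(263)) [ 466. -344.    8.]
side scoop_handle 0.59 [339. 219.] (np.int64(321), np.int64(204), np.int64(364), np.int64(226)) [ 465. -559.    8.]
```

View pics/c1.png

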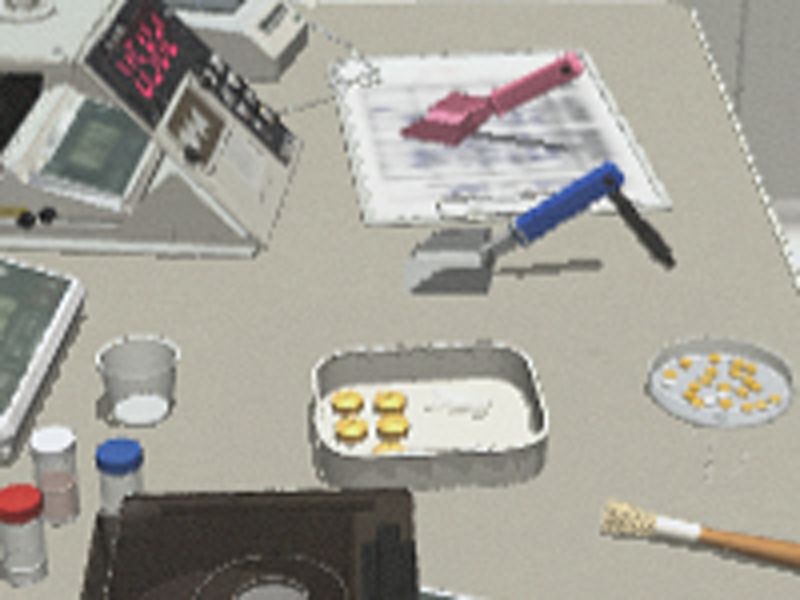

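View pics/c2.png

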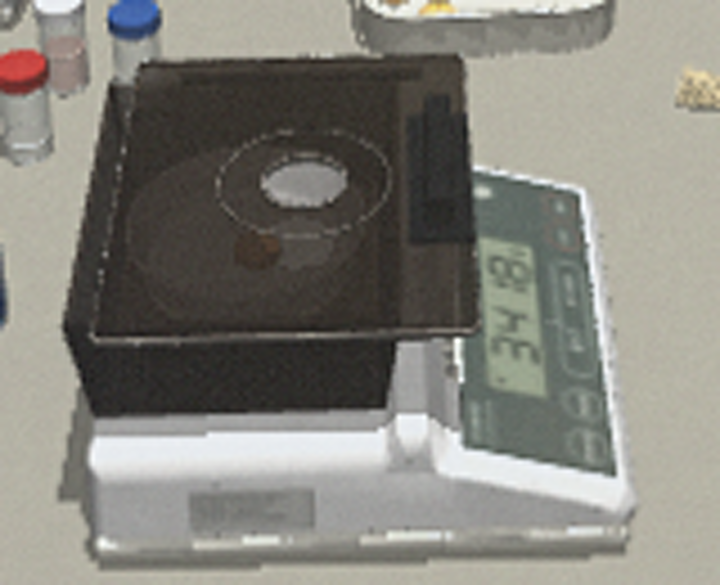

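View pics/c3.png

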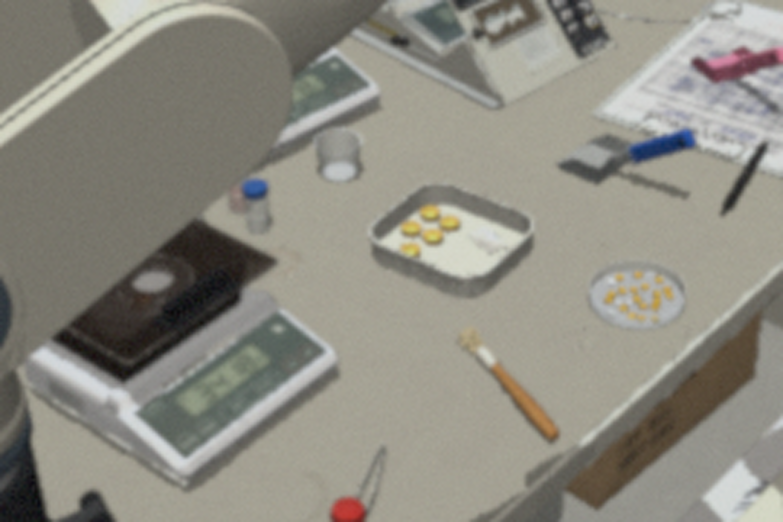

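```bash
python3 - <<'E'
from h import *
C=cam('side')
P=np.array([(250,313.3),(323.3,312.2),(326.7,372.2),(240.4,375.1)])
W=ray(C,P,103); print('lid',W.round(1)); print([np.linalg.norm(W[i]-W[(i+1)%4]).round(1) for i in range(4)], W.mean(0).round(1))
e=(W[0]-W[1]+W[3]-W[2]);print('yaw',np.degrees(np.arctan2(e[1],e[0])))
e=(W[3]-W[0]+W[2]-W[1]);print('yaw',np.degrees(np.arctan2(e[1],e[0]))-90)
# base bottom corners of housing
f=lambda p,o,k:np.array(p)/k+np.array(o)
print('base',ray(C,[f((98,555),(220,300),4.5),f((628,545),(220,300),4.5)],3).round(1))
o=(220,190)
print('tin rim corners-ish',ray(C,[f((318,370),o,4),f((545,400),o,4),f((350,347),o,4),f((430,452),o,4)],26).round(1))
print('tabs',ray(C,[f(p,o,4) for p in((348,400),(391,400),(351,427),(393,425),(387,446))],10).round(1))
print('scoop lip',ray(C,[f((408,275),o,4),f((412,290),o,4),f((488,292),o,4)],1).round(1))
print('handle top end',ray(C,[f((612,170),o,4)],82).round(1), f((568,203),o,4),ray(C,[f((568,203),o,4)],57).round(1))
E
```

```text
lid [[656.1 110.4 103. ]
 [519.2 108.  103. ]
 [514.8 272.5 103. ]
 [648.6 277.9 103. ]]
[np.float64(136.9), np.float64(164.6), np.float64(134.0), np.float64(167.7)] [584.7 192.2 103. ]
yaw 1.6553095364154136
yaw 2.0506964036203073
base [[653.7 279.1   3. ]
 [460.6 275.9   3. ]]
tin rim corners-ish [[ 575.  -130.2   26. ]
 [ 441.6  -95.2   26. ]
 [ 556.5 -157.4   26. ]
 [ 509.2  -40.8   26. ]]
tabs [[ 557.1 -122.    10. ]
 [ 531.4 -121.8   10. ]
 [ 554.6  -92.1   10. ]
 [ 530.1  -94.    10. ]
 [ 533.5  -71.7   10. ]]
scoop lip [[ 520.8 -298.1    1. ]
 [ 518.1 -276.5    1. ]
 [ 467.2 -273.3    1. ]]
handle top end [[ 385.7 -292.3   82. ]] [362.   240.75] [[ 413.8 -294.2   57. ]]
```

```bash
cat >> h.py <<'E'
def Rdown(yaw_deg,pitch=0):
    # tool z down, tool x = direction opposite 'forward' ; yaw_deg = heading of forward (scoop +x). pitch>0: lip down
    a=np.radians(yaw_deg); f=np.array([np.cos(a),np.sin(a),0]); z=np.array([0,0,-1.]); x=-f; y=np.cross(z,x)
    R=np.c_[x,y,z]; return Rot.from_rotvec(np.radians(pitch)*np.cross([0,0,1],f)).as_matrix()@R
def plan(pos,R,s=None):
    s=s or state(); R0=Rot.from_quat(s['eef_rot']).as_matrix()
    d=R0.T@(np.asarray(pos)-s['tool_pos'])/1000; r=Rot.from_matrix(R0.T@R).as_rotvec(degrees=True)
    print('delta_pos',d.round(4).tolist(),'delta_rot',r.round(2).tolist(),'rows>=',max(np.linalg.norm(d)/.0625,np.linalg.norm(r)/10.7).round(1))
E
python3 - <<'E'
import workcell; print([n for n in dir(workcell) if not n.startswith('__')], getattr(workcell,'tip_extent',None))
from h import *
print(state().keys())
plan((470,190,290),Rdown(1.8))
E
```

```text
['MotionError', 'camera', 'finish_job', 'get_calibration', 'outline_of', 'state', 'tip_extent'] 19.0
dict_keys(['t', 'joint_pos', 'qd', 'tau', 'tool_pos', 'eef_rot', 'ft_force', 'moment', 'gripper_width'])
delta_pos [-0.373, -0.2816, -0.0397] delta_rot [0.0, 0.0, -22.42] rows>= 7.5
```

```bash
python3 -m crank '[{"hand":0,"delta_pos":[-0.373,-0.2816,-0.0397],"delta_rot":[0,0,-22.4]},{"hand":0,"delta_pos":[-0.373,-0.2816,-0.0397],"delta_rot":[0,0,-22.4]},{"hand":0,"delta_pos":[-0.373,-0.2816,-0.0397],"delta_rot":[0,0,-22.4]},{"hand":0,"delta_pos":[-0.373,-0.2816,-0.0397],"delta_rot":[0,0,-22.4]},{"hand":0,"delta_pos":[-0.373,-0.2816,-0.0397],"delta_rot":[0,0,-22.4]},{"hand":0,"delta_pos":[-0.373,-0.2816,-0.0397],"delta_rot":[0,0,-22.4]},{"hand":0,"delta_pos":[-0.373,-0.2816,-0.0397],"delta_rot":[0,0,-22.4]},{"hand":0,"delta_pos":[-0.373,-0.2816,-0.0397],"delta_rot":[0,0,-22.4]},{"hand":0,"delta_pos":[-0.373,-0.2816,-0.0397],"delta_rot":[0,0,-22.4]},{"hand":0,"delta_pos":[-0.373,-0.2816,-0.0397],"delta_rot":[0,0,-22.4]}]'; python3 - <<'E'
from h import *
s=state(); cv2.imwrite('pics/w1.png',camera('wrist')); print(s['t'],s['tool_pos'],s['eef_rot'],s['gripper_width'])
C=cam('wrist',s)
for q in('balance_lid','lid_grip','balance'):
  for o in outline_of('wrist',q)[:3]: print(q,round(o['confidence'],2),o['at'])
E
```

```text
t: 2.2
tool_pos: [469.6, 190.4, 289.9]
eef_rot: [-0.015, 1.0, 0.0, -0.0]
ft_force: [0.3, 0.2, 0.7]
gripper_width: 0.001
2.2 [469.6238326  190.37761387 289.90363618] [-1.54055063e-02  9.99881299e-01  1.03466806e-04 -2.19599770e-04] 0.0008657608536196814
balance_lid 0.92 [320.6, 283.4]
balance_lid 0.57 [76.8, 258.6]
lid_grip 0.93 [318.7, 285.7]
balance 0.91 [324.2, 258.8]
balance 0.15 [97.4, 258.1]
```

View pics/w1.png

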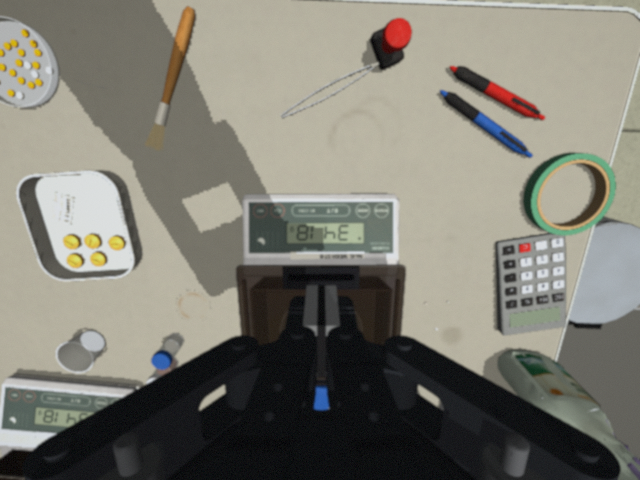

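```bash
python3 - <<'E'
from h import *
im=cv2.imread('pics/w1.png'); crop(im,220,180,420,330,4,'w1c.png'); crop(im,0,150,200,300,4,'w1t.png')
E
```

```text
(no output)
```

View pics/w1c.png

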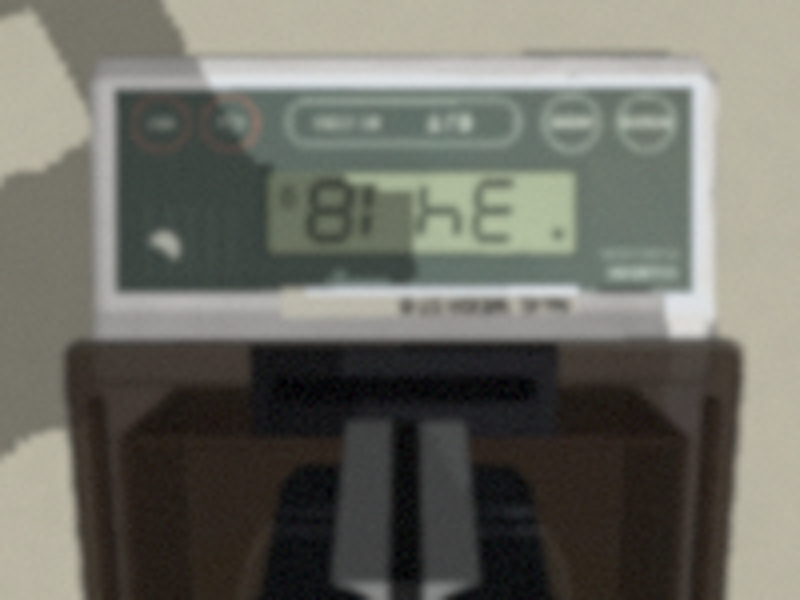

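View pics/w1t.png

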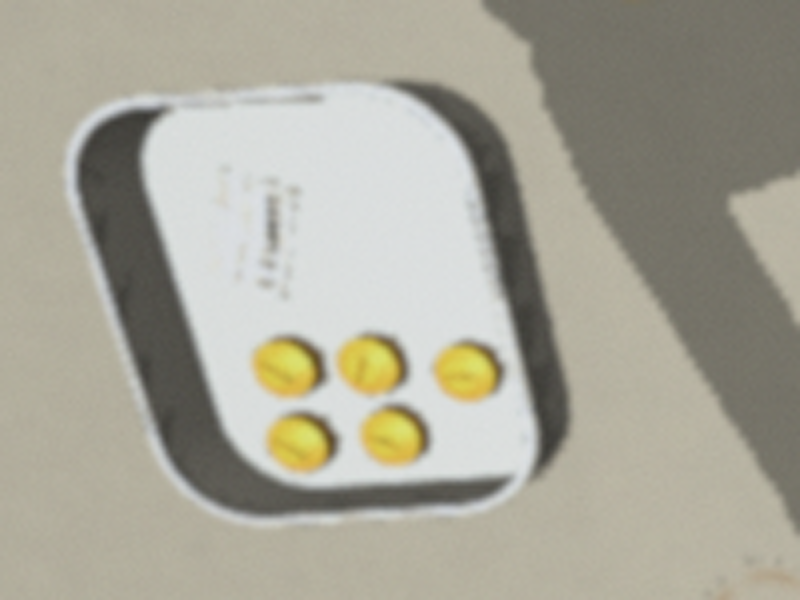

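```bash
python3 - <<'E'
from h import *
s=state();C=cam('wrist',s)
g=lambda p,o:np.array(p)/4+o
o=np.array((220,180))
L=ray(C,[g((72,342),o),g((738,342),o)],103);print('lid front',L.round(1),np.linalg.norm(L[0]-L[1]))
R=ray(C,[g((275,390),o),g((537,390),o)],121);print('rail',R.round(1))
F=ray(C,[g((250,345),o),g((555,433),o),g((250,430),o)],106);print('foot',F.round(1))
o=np.array((0,150))
T=ray(C,[g(p,o) for p in((287,367),(371,365),(300,443),(394,437),(468,370))],2+8);print('tabs',T.round(1))
M=ray(C,[g(p,o) for p in((240,92),(330,517),(75,190),(560,420),(515,470))],26);print('rim',M.round(1))
fl=ray(C,[g(p,o) for p in((240,100),(420,485),(180,270),(505,270),(145,170),(540,430))],2);print('floor',fl.round(1))
# fit tin rim pose using rim mask? side-sample points along rim outer
E
```

```text
lid front [[521.5 109.6 103. ]
 [516.2 274.5 103. ]] 165.03018167696186
rail [[524.7 161.5 121. ]
 [522.7 223.4 121. ]]
foot [[519.6 154.  106. ]
 [540.9 230.4 106. ]
 [542.6 154.  106. ]]
tabs [[ 534.4 -121.7   10. ]
 [ 532.9  -95.1   10. ]
 [ 560.  -122.3   10. ]
 [ 557.   -91.9   10. ]
 [ 533.6  -64.9   10. ]]
rim [[ 446.5 -107.4   26. ]
 [ 578.1 -105.2   26. ]
 [ 476.4 -160.9   26. ]
 [ 543.3  -29.1   26. ]
 [ 560.3  -45.1   26. ]]
floor [[ 452.2 -126.1    2. ]
 [ 577.   -91.6    2. ]
 [ 506.1 -155.4    2. ]
 [ 502.8  -53.4    2. ]
 [ 474.6 -159.5    2. ]
 [ 556.2  -49.4    2. ]]
```

```bash
python3 -m crank '[{"hand":0,"delta_pos":[-0.0955,0,0.06],"delta_rot":[0,0,0]},{"hand":0,"delta_pos":[-0.0955,0,0.08],"delta_rot":[0,0,0]},{"hand":0,"delta_pos":[-0.0955,0,0.13],"delta_rot":[0,0,0]},{"hand":0,"delta_pos":[-0.0955,0,0.159],"delta_rot":[0,0,0]},{"hand":0,"delta_pos":[-0.0955,0,0.159],"delta_rot":[0,0,0]},{"hand":0,"delta_pos":[-0.083,0,0.159],"delta_rot":[0,0,0]},{"hand":0,"delta_pos":[-0.073,0,0.159],"delta_rot":[0,0,0]},{"hand":0,"delta_pos":[-0.063,0,0.159],"delta_rot":[0,0,0]},{"hand":0,"delta_pos":[-0.053,0,0.159],"delta_rot":[0,0,0]},{"hand":0,"delta_pos":[-0.043,0,0.159],"delta_rot":[0,0,0]},{"hand":0,"delta_pos":[-0.033,0,0.159],"delta_rot":[0,0,0]},{"hand":0,"delta_pos":[-0.023,0,0.159],"delta_rot":[0,0,0]}]'; python3 - <<'E'
from h import *
cv2.imwrite('pics/s2.png',camera('side'));im=cv2.imread('pics/s2.png'); crop(im,220,260,400,420,4,'s2c.png')
E
```

```text
t: 3.9
tool_pos: [492.3, 190.7, 131.0]
eef_rot: [-0.016, 1.0, -0.0, -0.0]
ft_force: [0.7, 0.8, -0.3]
gripper_width: -0.001
```

View pics/s2c.png

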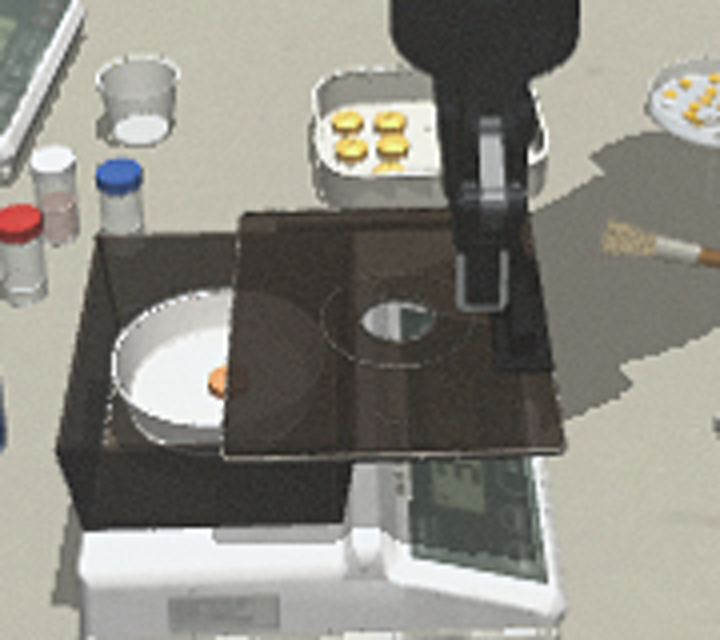

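```bash
python3 -m crank '[{"hand":0,"delta_pos":[0.01,0,0],"delta_rot":[0,0,0]},{"hand":0,"delta_pos":[0.018,0,0],"delta_rot":[0,0,0]},{"hand":0,"delta_pos":[0.021,0,0],"delta_rot":[0,0,0]},{"hand":0,"delta_pos":[0.023,0,0],"delta_rot":[0,0,0]}]'; python3 -m crank '[{"hand":0,"delta_pos":[0.002,0,0],"delta_rot":[0,0,0]},{"hand":0,"delta_pos":[0.003,0,0],"delta_rot":[0,0,0]}]'; python3 - <<'E'
from h import *
im=camera('side'); crop(im,220,260,400,420,4,'s3c.png')
E
```

```text
t: 4.45
tool_pos: [487.8, 192.3, 134.1]
eef_rot: [-0.017, 1.0, 0.003, 0.019]
ft_force: [61.2, -8.9, -40.3]
gripper_width: -0.0
t: 4.7
tool_pos: [487.5, 192.4, 134.3]
eef_rot: [-0.017, 1.0, 0.004, 0.022]
ft_force: [69.3, -10.6, -47.5]
gripper_width: -0.005
```

View pics/s3c.png

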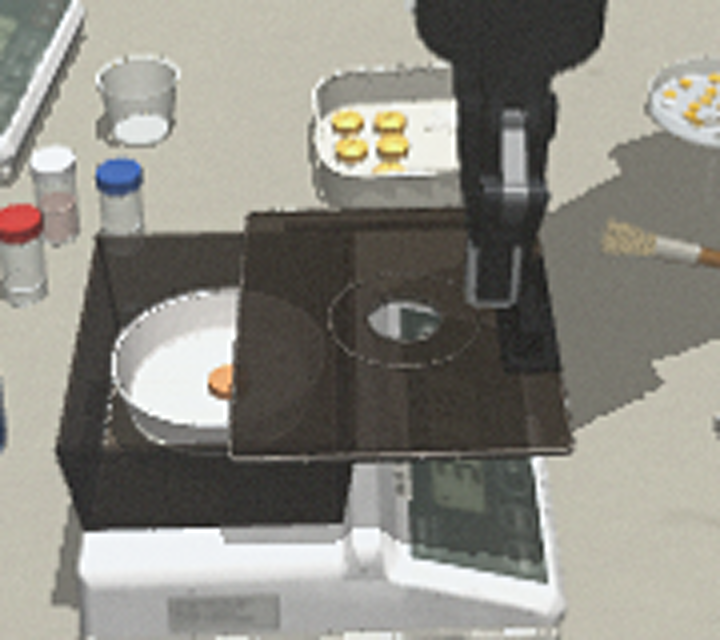

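```bash
python3 -m crank '[{"hand":0,"delta_pos":[-0.027,0,0],"delta_rot":[0,0,0]},{"hand":0,"delta_pos":[-0.03,0,0],"delta_rot":[0,0,0]}]'; python3 - <<'E'
from h import *
C=cam('side')
print(ray(C,[(363,373),(278,374.2),(220+250/4,260+213/4)],103).round(1))
im=camera('side'); crop(im,220,260,400,420,4,'s4c.png')
E
```

```text
t: 5.0
tool_pos: [498.4, 190.9, 131.0]
eef_rot: [-0.015, 1.0, 0.0, 0.0]
ft_force: [-0.7, 0.1, 0.2]
gripper_width: 0.002
[[458.2 274.6 103. ]
 [590.5 276.5 103. ]
 [595.4 110.8 103. ]]
```

View pics/s4c.png

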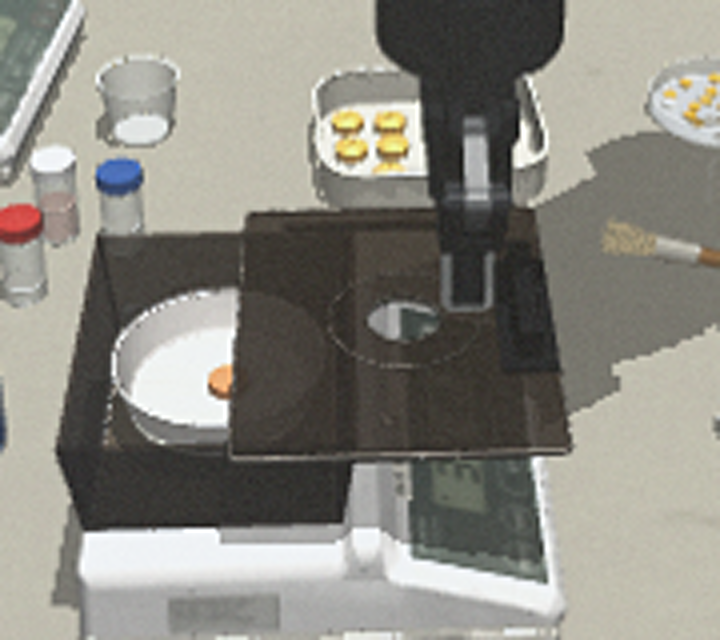

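```bash
python3 - <<'E'
from h import *
C=cam('side')
print(ray(C,[(220+97/4,260+235/4),(220+60/4,260+452/4)],100).round(1))
for ox in (548,564):
  R=Rot.from_euler('z',1.8,degrees=True).as_matrix(); o=np.array([ox,191.5,0])
  im=cv2.imread('pics/s2.png')
  pts=[(-105.5,-92,0),(105.5,-92,0),(105.5,92,0),(-105.5,92,0),(98,73,100),(98,-73,100),(-21,73,100),(-21,-73,100),(38.5,0,70)]
  for p in proj(C,[R@np.array(q)+o for q in pts]): cv2.circle(im,tuple(int(v) for v in p.round()),2,(0,255,0),-1)
  crop(im,200,260,400,430,4,f'm{ox}.png')
E
```

```text
[[665.1 123.5 100. ]
 [658.5 269.6 100. ]]
```

View pics/m564.png

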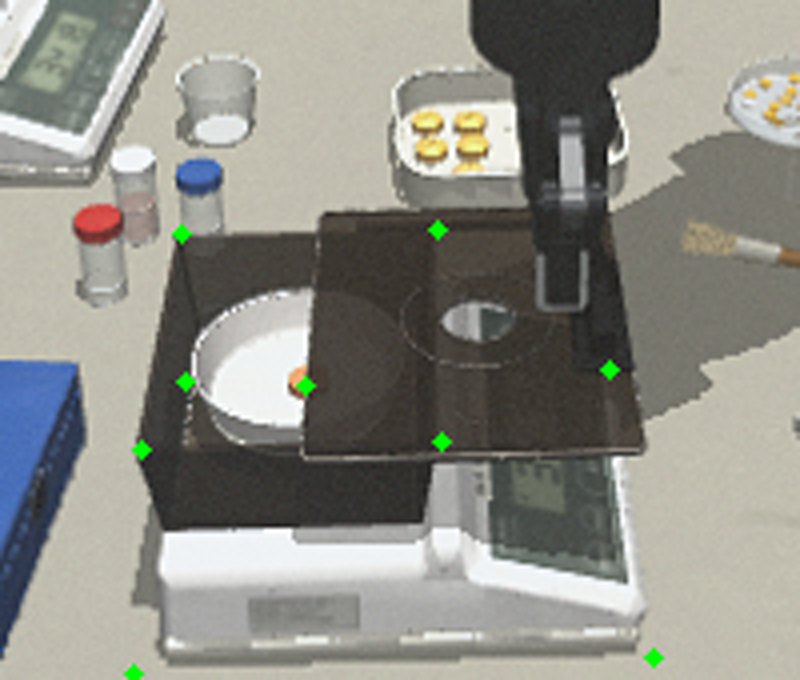

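```bash
python3 -m crank '[{"hand":0,"delta_pos":[0,0,-0.06],"delta_rot":[0,0,0]},{"hand":0,"delta_pos":[0,0,-0.12],"delta_rot":[0,0,0]},{"hand":0.7,"delta_pos":[0.01,-0.06,-0.149],"delta_rot":[0,0,0]},{"hand":0.7,"delta_pos":[0.061,-0.419,-0.149],"delta_rot":[0,0,0]},{"hand":0.7,"delta_pos":[0.061,-0.419,-0.149],"delta_rot":[0,0,0]},{"hand":0.7,"delta_pos":[0.061,-0.419,-0.149],"delta_rot":[0,0,0]},{"hand":0.7,"delta_pos":[0.061,-0.419,-0.149],"delta_rot":[0,0,0]},{"hand":0.7,"delta_pos":[0.061,-0.419,-0.149],"delta_rot":[0,0,0]},{"hand":0.7,"delta_pos":[0.061,-0.419,-0.149],"delta_rot":[0,0,0]},{"hand":0.7,"delta_pos":[0.061,-0.419,-0.149],"delta_rot":[0,0,0]},{"hand":0.7,"delta_pos":[0.061,-0.419,-0.149],"delta_rot":[0,0,0]},{"hand":0.7,"delta_pos":[0.061,-0.419,-0.149],"delta_rot":[0,0,0]}]';python3 - <<'E'
from h import *
import json
s=state(); cv2.imwrite('pics/w5.png',camera('wrist')); print(s['t'],s['tool_pos'],s['eef_rot'],s['gripper_width'])
json.dump({'tool_pos':list(s['tool_pos']),'eef_rot':list(s['eef_rot'])},open('s5.json','w'))
for n in('side','scene'): cv2.imwrite(f'pics/{n}5.png',camera(n))
E
```

```text
t: 6.55
tool_pos: [448.7, -228.2, 279.7]
eef_rot: [-0.016, 1.0, 0.0, -0.0]
ft_force: [1.2, -0.4, 0.5]
gripper_width: 0.701
6.55 [ 448.74696834 -228.19961905  279.74399728] [-1.64246423e-02  9.99864963e-01  3.61175505e-04 -3.95434641e-04] 0.7006641697033653
```

View pics/w5.png

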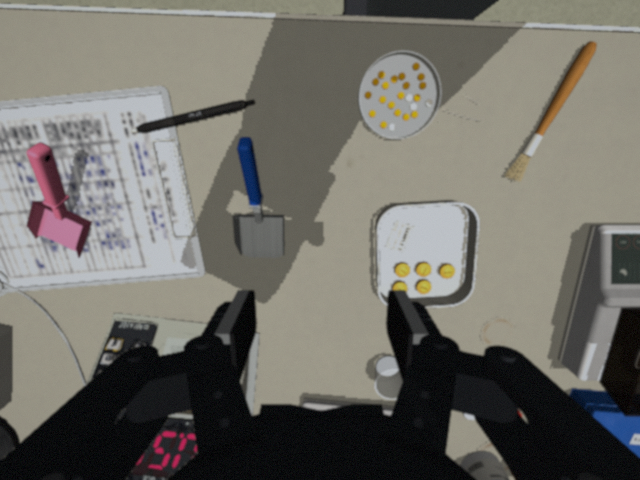

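Scoop candidates: blue-handled scoop at (260,200) and pink look-alike at (60,210). The brush at (550,110) and pen at (195,115) are other handles. I choose the blue one.

```bash
python3 - <<'E'
from h import *
im=cv2.imread('pics/w5.png'); crop(im,200,120,320,280,3.7,'w5s.png'); crop(im,360,190,500,315,5.5,'w5t.png')
E
```

```text
(no output)
```

View pics/w5s.png

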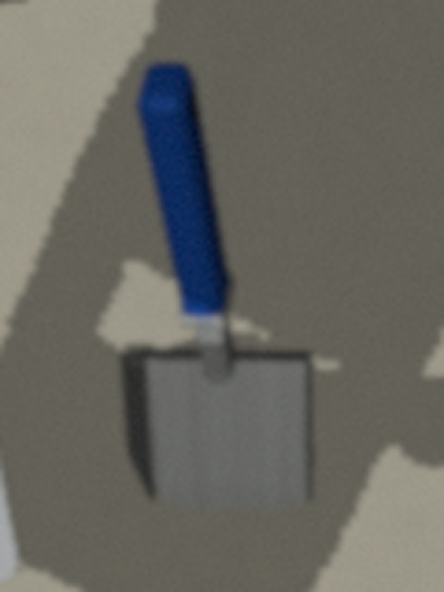

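View pics/w5t.png

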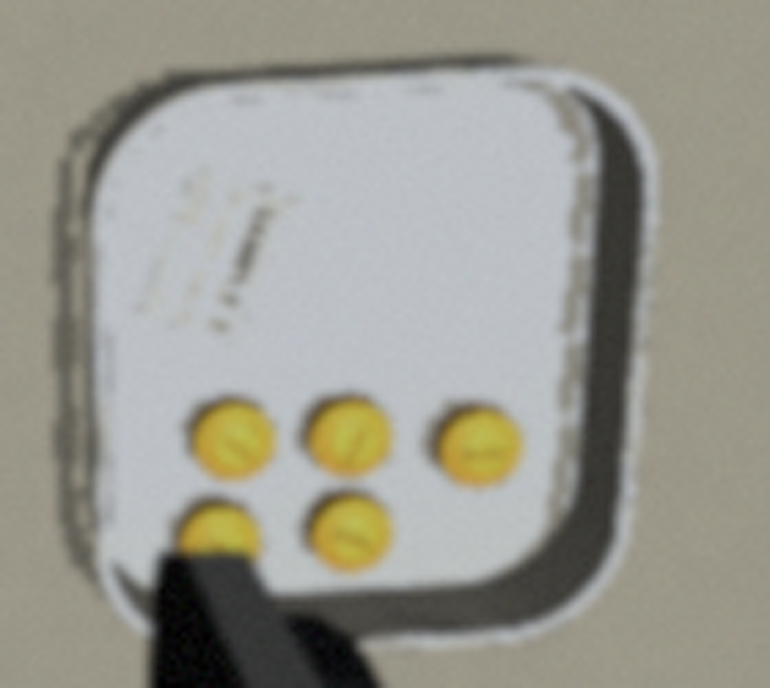

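```bash
cat > fit.py <<'E'
from h import *
import json
from scipy.optimize import least_squares
s=json.load(open('s5.json')); s['tool_pos']=np.array(s['tool_pos']); C=cam('wrist',s)
o=np.array((200,120))
P=[(155,500),(312,500),(125,352),(312,352),(205,312),(165,103),(167,66)]
M=[(30,27,0),(30,-27,0),(-26,30,23),(-26,-30,23),(-45.8,0,41.8),(-108.1,0,85.4),(-119,0,69.8)]
P=np.array(P)/3.7+o; M=np.array(M,float)
# image left = -y, so swap signs
M[:4,1]*=-1
def tf(p): a=np.radians(p[2]); c,d=np.cos(a),np.sin(a); R=np.array([[c,-d,0],[d,c,0],[0,0,1]]); return M@R.T+np.array([p[0],p[1],0])
r=least_squares(lambda p:(proj(C,tf(p))-P).ravel(),[480,-290,0],loss='soft_l1'); print('scoop',r.x.round(1)); print(((proj(C,tf(r.x))-P)).round(1).tolist())
p=r.x;a=np.radians(p[2]); print('handle',p[0]-84*np.cos(a),p[1]-84*np.sin(a),57)
# tin: rim outline points crop5.5 off (360,190); outer 128x116 rim z=26
o=np.array((360,190)); g=lambda q:np.array(q)/5.5+o
T=ray(C,[g(q) for q in((235,440),(350,437),(480,445),(350,533),(220,541))],9);print('tabs',T.round(1))
FL=[g(q) for q in((330,80),(94,300),(440,588))]; 
print('floor inner: back,-y side,front',ray(C,FL,2).round(1))
print('rim outer: right side, front, rightback',ray(C,[g(q) for q in((655,250),(635,500),(450,640),(600,85))],26).round(1))
print('rim left outer',ray(C,[g(q) for q in((57,250),(62,450))],26).round(1),'rim back',ray(C,[g((330,70)),g((500,60))],26).round(1))
E
python3 fit.py
```

```text
scoop [ 494.7 -300.1    0.7]
[[0.3, 0.4], [0.3, 1.2], [-0.9, 1.9], [0.3, 2.9], [-0.3, -0.4], [-0.9, -1.5], [1.6, -4.1]]
handle 410.7080564613769 -301.07226147665324 57
tabs [[ 534.6 -122.6    9. ]
 [ 533.   -96.3    9. ]
 [ 534.1  -66.2    9. ]
 [ 557.1  -93.3    9. ]
 [ 560.2 -123.5    9. ]]
floor inner: back,-y side,front [[ 451.5 -108.7    2. ]
 [ 504.1 -156.5    2. ]
 [ 574.1  -67.5    2. ]]
rim outer: right side, front, rightback [[481.3 -42.5  26. ]
 [539.2 -36.9  26. ]
 [575.1 -73.2  26. ]
 [446.1 -60.   26. ]]
rim left outer [[ 485.4 -169.8   26. ]
 [ 531.3 -165.2   26. ]] rim back [[ 444.7 -116.3   26. ]
 [ 441.5  -81.5   26. ]]
```

```bash
cat > ov.py <<'E'
from h import *
import json,sys
cx,cy,yaw=map(float,sys.argv[1:4])
s=json.load(open('s5.json')); s['tool_pos']=np.array(s['tool_pos']); C5=cam('wrist',s)
def rr(a,b,r,z):
    pts=[]
    for sx,sy,t0 in((1,1,0),(-1,1,90),(-1,-1,180),(1,-1,270)):
        for t in range(t0,t0+91,10): pts.append((sx*(a-r)+r*np.cos(np.radians(t)),sy*(b-r)+r*np.sin(np.radians(t)),z))
    R=Rot.from_euler('z',yaw,degrees=True).as_matrix(); return np.array(pts)@R.T+np.array([cx,cy,0])
def draw(im,C,f,off):
    for (a,b,r,z,col) in((64,58,20,26,(0,255,0)),(62,56,18,26,(255,255,0)),(62,56,18,2,(0,0,255))):
        p=(proj(C,rr(a,b,r,z))+.5-off)*f-.5; cv2.polylines(im,[p.round().astype(np.int32)],True,col,1)
    return im
for nm,C,x0,y0,x1,y1,f in(('w5',C5,360,190,500,315,3),('side5',cam('side'),285,265,370,320,4.5),('scene5',cam('scene'),265,240,345,300,4.5)):
    im=cv2.imread(f'pics/{nm}.png')[y0:y1,x0:x1]; im=cv2.resize(im,None,fx=f,fy=f,interpolation=cv2.INTER_CUBIC)
    cv2.imwrite(f'pics/ov_{nm}.png',draw(im,C,f,np.array([x0,y0])))
a=[cv2.imread(f'pics/ov_{n}.png') for n in('w5','side5','scene5')]
W=np.zeros((560,800,3),np.uint8); y=0
W[:a[0].shape[0],:a[0].shape[1]]=a[0]; W[:a[1].shape[0],420:420+a[1].shape[1]]=a[1][:,:380]; W[270:270+a[2].shape[0],425:425+a[2].shape[1]]=a[2]
cv2.imwrite(f'pics/ov{sys.argv[4]}.png',W)
E
python3 ov.py 510 -101 5.4 1
```

```text
(no output)
```

View pics/ov1.png

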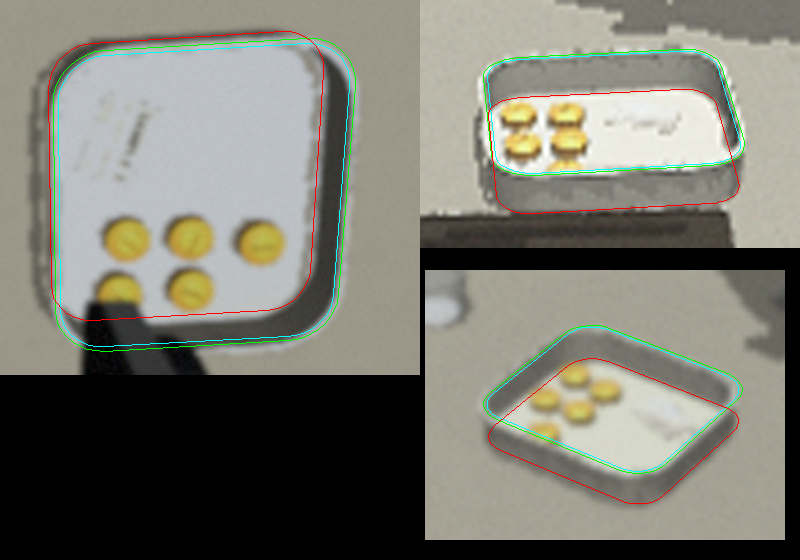

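```bash
python3 - <<'E'
from h import *
plan((409.5,-301,140),Rdown(0.7)); plan((409.5,-301,57.5),Rdown(0.7)); print(state()['joint_pos'])
E
```

```text
delta_pos [0.042, -0.071, 0.14] delta_rot [0.01, -0.01, 1.19] rows>= 2.6
delta_pos [0.042, -0.071, 0.2225] delta_rot [0.01, -0.01, 1.19] rows>= 3.8
[-4.94460691e-01  2.07904596e-01  1.86512158e+00  4.79145409e-05
  1.06873985e+00 -2.09828700e+00]
```

```bash
python3 -m crank '[{"hand":0.7,"delta_pos":[0.03,-0.05,0.04],"delta_rot":[0,0,1.2]},{"hand":0.7,"delta_pos":[0.042,-0.071,0.09],"delta_rot":[0,0,1.2]},{"hand":0.7,"delta_pos":[0.042,-0.071,0.14],"delta_rot":[0,0,1.2]},{"hand":0.7,"delta_pos":[0.042,-0.071,0.14],"delta_rot":[0,0,1.2]},{"hand":0.7,"delta_pos":[0.042,-0.071,0.18],"delta_rot":[0,0,1.2]},{"hand":0.7,"delta_pos":[0.042,-0.071,0.21],"delta_rot":[0,0,1.2]},{"hand":0.7,"delta_pos":[0.042,-0.071,0.2225],"delta_rot":[0,0,1.2]},{"hand":0.7,"delta_pos":[0.042,-0.071,0.2225],"delta_rot":[0,0,1.2]}]';python3 - <<'E'
from h import *
s=state(); print(s['tool_pos'])
cv2.imwrite('pics/w6.png',camera('wrist')); im=camera('side'); cv2.imwrite('pics/side6.png',im); crop(im,290,200,420,300,5,'s6c.png')
E
```

```text
t: 7.7
tool_pos: [410.1, -302.1, 58.4]
eef_rot: [-0.006, 1.0, -0.0, 0.0]
ft_force: [-0.1, 0.6, -0.2]
gripper_width: 0.702
[ 410.08250531 -302.07108251   58.42240688]
```

View pics/w6.png

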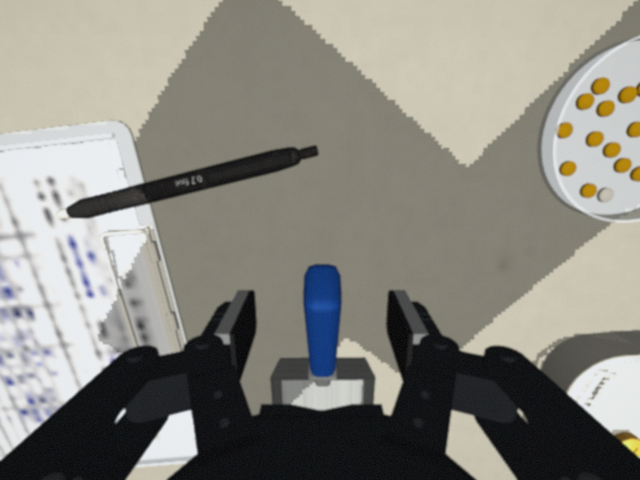

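View pics/s6c.png

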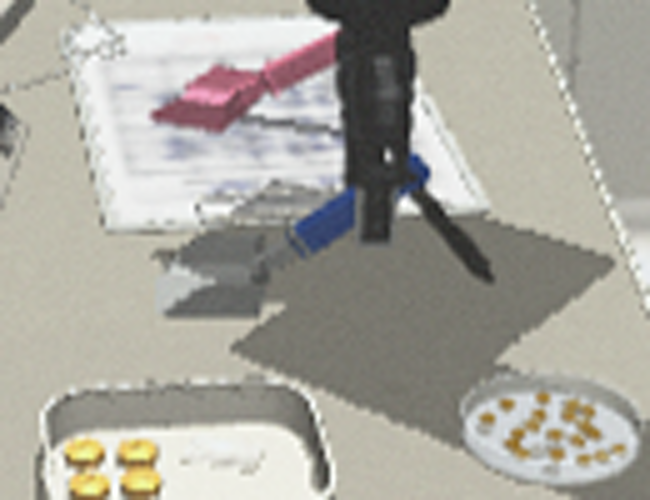

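```bash
python3 -m crank '[{"hand":0,"delta_pos":[-0.003,0.001,0],"delta_rot":[0,0,0]},{"hand":0,"delta_pos":[-0.003,0.001,0],"delta_rot":[0,0,0]},{"hand":0,"delta_pos":[-0.003,0.001,0],"delta_rot":[0,0,0]},{"hand":0,"delta_pos":[-0.003,0.001,0],"delta_rot":[0,0,0]},{"hand":0,"delta_pos":[-0.003,0.001,0],"delta_rot":[0,0,0]},{"hand":0,"delta_pos":[-0.003,0.001,0],"delta_rot":[0,0,0]},{"hand":0,"delta_pos":[-0.003,0.001,0],"delta_rot":[0,0,0]}]'
```

```text
t: 8.68
tool_pos: [412.4, -301.2, 57.9]
eef_rot: [-0.005, 1.0, -0.0, 0.0]
ft_force: [-0.5, 1.2, 5.0]
gripper_width: 0.139
```

```bash
python3 - <<'E'
from h import *
plan((412.4,-301.2,140),Rdown(0.6)); plan((403,-122,140),Rdown(5))
E
```

```text
delta_pos [-0.0, -0.0001, -0.0821] delta_rot [-0.01, 0.02, -0.02] rows>= 1.3
delta_pos [0.0076, 0.1792, -0.0821] delta_rot [-0.02, 0.02, -4.42] rows>= 3.2
```

```bash
python3 -m crank '[{"hand":0,"delta_pos":[0,0,-0.02],"delta_rot":[0,0,0]},{"hand":0,"delta_pos":[0,0,-0.05],"delta_rot":[0,0,0]},{"hand":0,"delta_pos":[0,0.02,-0.082],"delta_rot":[0,0,-1]},{"hand":0,"delta_pos":[0.003,0.06,-0.082],"delta_rot":[0,0,-2]},{"hand":0,"delta_pos":[0.006,0.11,-0.082],"delta_rot":[0,0,-3]},{"hand":0,"delta_pos":[0.0076,0.16,-0.082],"delta_rot":[0,0,-4.4]},{"hand":0,"delta_pos":[0.0076,0.179,-0.082],"delta_rot":[0,0,-4.4]},{"hand":0,"delta_pos":[0.0076,0.179,-0.082],"delta_rot":[0,0,-4.4]}]';python3 - <<'E'
from h import *
s=state(); print(s['tool_pos'],s['eef_rot'])
cv2.imwrite('pics/w7.png',camera('wrist')); im=camera('side'); cv2.imwrite('pics/side7.png',im); crop(im,280,200,410,310,6,'s7c.png')
im=camera('scene'); cv2.imwrite('pics/scene7.png',im); crop(im,260,180,400,300,5,'sc7.png')
E
```

```text
t: 9.68
tool_pos: [402.5, -121.0, 139.4]
eef_rot: [-0.045, 0.999, 0.0, -0.0]
ft_force: [0.4, 0.5, -1.2]
gripper_width: 0.144
[ 402.49007595 -121.04770651  139.43603598] [-4.46821016e-02  9.99001198e-01  1.14604392e-04 -3.22452960e-04]
```

View pics/s7c.png

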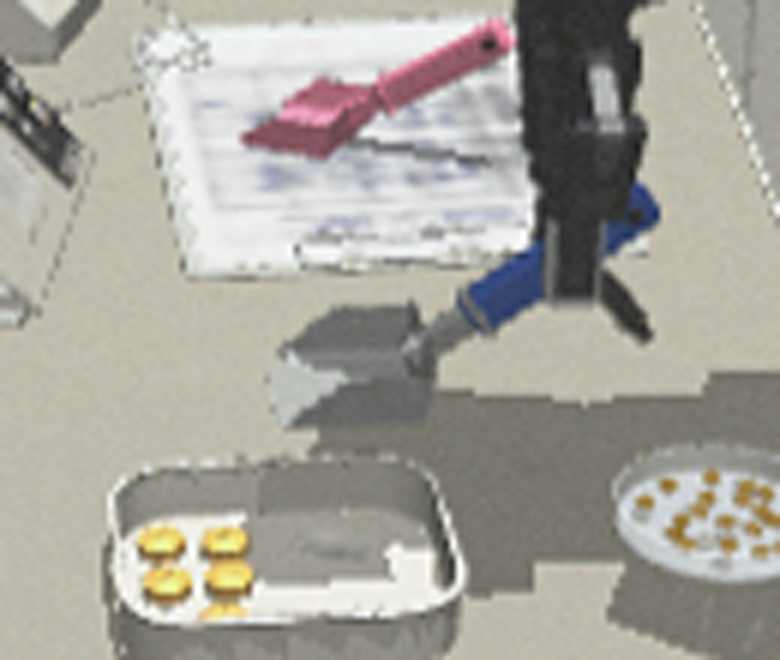

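View pics/sc7.png

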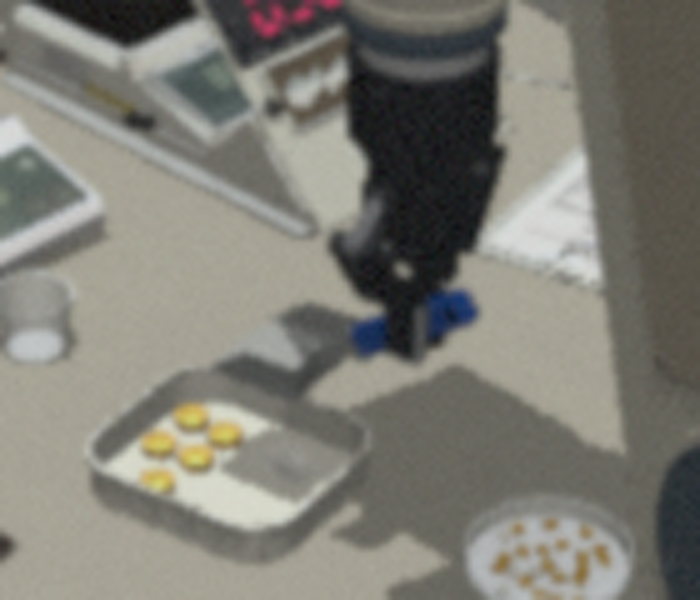

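View pics/w7.png

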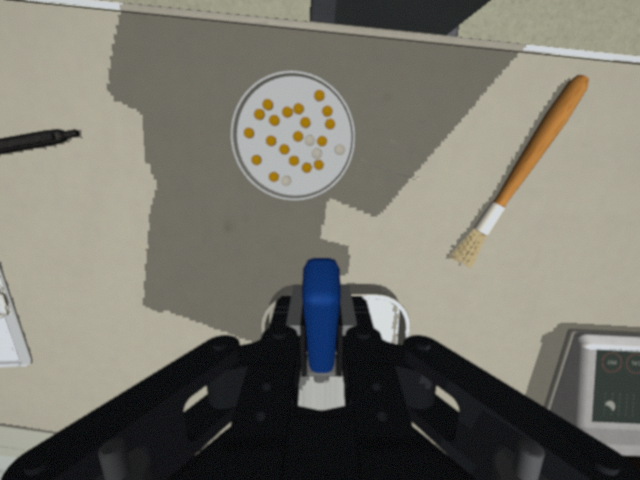

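```bash
cat > sov.py <<'E'
from h import *
def scoop_pts(tcp,Rt,dx,dz=57.9,pit=0):
    # tool frame: x back, z down -> scoop frame axes: x=-toolx, y=? z=-toolz
    S=np.c_[-Rt[:,0],Rt[:,1],-Rt[:,2]]
    M=np.array([(30,27,0),(30,-27,0),(-26,-27,0),(-26,27,0),(-26,30,23),(-26,-30,23),(-113.5,0,77.6),(-51.2,0,34),(-84,0,57)],float)
    M=M@Rot.from_euler('y',pit,degrees=True).as_matrix().T
    return (M+np.array([dx,0,-dz]))@S.T+tcp
if __name__=='__main__':
    import sys
    s=state(); Rt=Rot.from_quat(s['eef_rot']).as_matrix(); out=[]
    for dx,pit in((82,0),(84,3)):
        im=cv2.imread('pics/side7.png'); X=scoop_pts(s['tool_pos'],Rt,dx,57.9,pit); p=proj(cam('side'),X)
        f=5; c=cv2.resize(im[200:310,280:400],None,fx=f,fy=f,interpolation=cv2.INTER_CUBIC); q=((p-np.array([280,200])+.5)*f-.5).round().astype(np.int32)
        cv2.polylines(c,[q[:4]],True,(0,255,0),1); cv2.polylines(c,[q[3:6]],False,(0,0,255),1); cv2.polylines(c,[q[6:8]],False,(0,255,255),1); out.append(c[:, :400])
    cv2.imwrite('pics/sov.png',np.hstack(out))
E
python3 sov.py
```

```text
(no output)
```

View pics/sov.png

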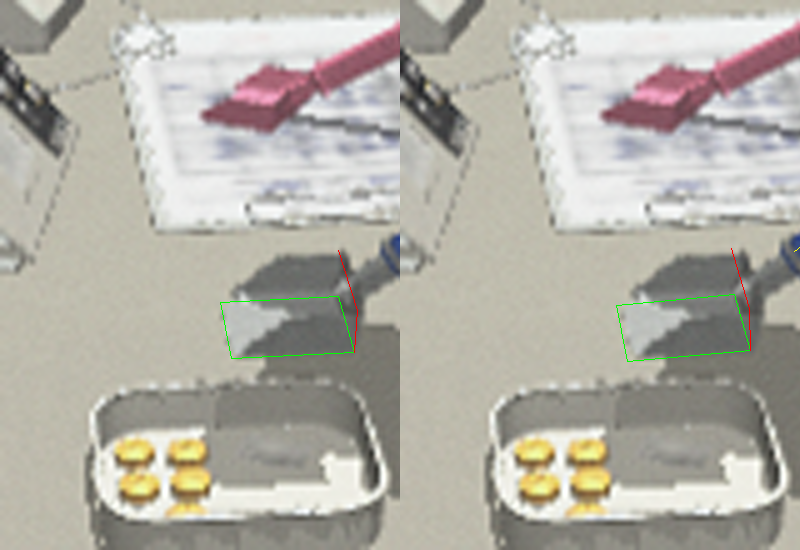

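```bash
cat >> h.py <<'E'
TIN=np.array([510,-101,0.]); TY=5.0
LIPV=np.array([111,0,-57.9])
def sc(lx,ly,lz,pit,base=TIN,yaw=TY,head=None):
    head=yaw if head is None else head
    Rb=Rot.from_euler('z',yaw,degrees=True).as_matrix(); lip=base+Rb@np.array([lx,ly,0]); lip[2]=lz
    Rt=Rdown(head,pit); S=np.c_[-Rt[:,0],Rt[:,1],-Rt[:,2]]
    return lip-S@LIPV,Rt
def lipnow(s=None):
    s=s or state(); Rt=Rot.from_quat(s['eef_rot']).as_matrix(); S=np.c_[-Rt[:,0],Rt[:,1],-Rt[:,2]]
    L=s['tool_pos']+S@LIPV; f=S[:,0]; d=Rot.from_euler('z',-TY,degrees=True).as_matrix()@(L-TIN)
    print('lip',L.round(1),'tin',d.round(1),'pitch',np.degrees(-np.arcsin(f[2])).round(2),'head',np.degrees(np.arctan2(f[1],f[0])).round(2))
E
python3 - <<'E'
from h import *
lipnow()
for a in((4,-11.5,60,12),(4,-11.5,30,12),(4,-11.5,8,12),(4,-11.5,4,12)): p=sc(*a); print(p[0]); plan(*p)
E
```

```text
lip [ 513.7 -113.2   81.7] tin [  2.6 -12.4  81.7] pitch -0.01 head 4.96
[ 418.81812281 -120.52130871  139.71294376]
delta_pos [-0.0159, 0.0009, -0.0002] delta_rot [-0.01, 12.01, -0.04] rows>= 1.1
[ 418.81812281 -120.52130871  109.71294376]
delta_pos [-0.0159, 0.0009, 0.0298] delta_rot [-0.01, 12.01, -0.04] rows>= 1.1
[ 418.81812281 -120.52130871   87.71294376]
delta_pos [-0.0158, 0.0009, 0.0518] delta_rot [-0.01, 12.01, -0.04] rows>= 1.1
[ 418.81812281 -120.52130871   83.71294376]
delta_pos [-0.0158, 0.0009, 0.0558] delta_rot [-0.01, 12.01, -0.04] rows>= 1.1
```

```bash
python3 -m crank '[{"hand":0,"delta_pos":[-0.008,0.0005,0],"delta_rot":[0,6,0]},{"hand":0,"delta_pos":[-0.0159,0.0009,0],"delta_rot":[0,12,0]},{"hand":0,"delta_pos":[-0.0159,0.0009,0.015],"delta_rot":[0,12,0]},{"hand":0,"delta_pos":[-0.0159,0.0009,0.035],"delta_rot":[0,12,0]},{"hand":0,"delta_pos":[-0.0158,0.0009,0.05],"delta_rot":[0,12,0]},{"hand":0,"delta_pos":[-0.0158,0.0009,0.0545],"delta_rot":[0,12,0]},{"hand":0,"delta_pos":[-0.0158,0.0009,0.0545],"delta_rot":[0,12,0]}]';python3 - <<'E'
from h import *
lipnow(); im=camera('side'); cv2.imwrite('pics/side8.png',im); crop(im,280,200,410,310,6,'s8c.png')
im=camera('scene'); crop(im,260,200,380,300,6,'sc8.png')
E
```

```text
t: 10.7
tool_pos: [418.1, -120.0, 84.8]
eef_rot: [-0.043, 0.994, -0.004, -0.105]
ft_force: [-0.2, -0.2, -1.3]
gripper_width: 0.144
lip [ 514.3 -111.6    5. ] tin [  3.3 -10.9   5. ] pitch 12.02 head 4.96
```

View pics/s8c.png

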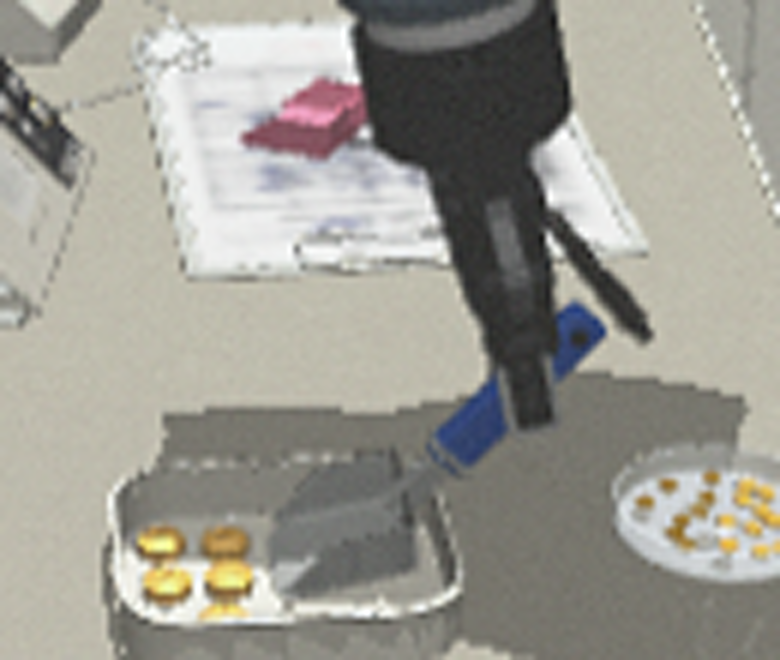

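View pics/sc8.png

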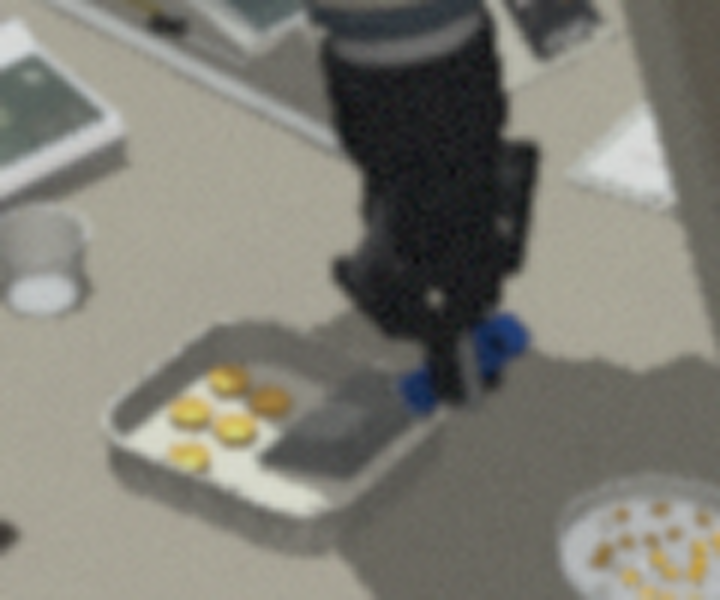

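```bash
python3 - <<'E'
from h import *
for a in((4,-11.8,2.5,12),(10,-11.8,2,8),(18,-11.8,1.8,4),(26,-11.8,1.8,3),(40,-11.8,1.8,3)): plan(*sc(*a))
E
```

```text
delta_pos [-0.0007, -0.0008, 0.0031] delta_rot [-0.01, 0.05, -0.02] rows>= 0.1
delta_pos [-0.0029, -0.0008, 0.0102] delta_rot [-0.01, -3.95, -0.02] rows>= 0.4
delta_pos [-0.0075, -0.0008, 0.0169] delta_rot [-0.01, -7.95, -0.02] rows>= 0.7
delta_pos [-0.0146, -0.0008, 0.0173] delta_rot [-0.01, -8.95, -0.02] rows>= 0.8
delta_pos [-0.0283, -0.0008, 0.0144] delta_rot [-0.01, -8.95, -0.02] rows>= 0.8
```

```bash
python3 -m crank '[{"hand":0,"delta_pos":[-0.0007,-0.0008,0.0031],"delta_rot":[0,0,0]},{"hand":0,"delta_pos":[-0.0016,-0.0008,0.0065],"delta_rot":[0,-2,0]},{"hand":0,"delta_pos":[-0.0029,-0.0008,0.0102],"delta_rot":[0,-4,0]},{"hand":0,"delta_pos":[-0.0052,-0.0008,0.0136],"delta_rot":[0,-6,0]},{"hand":0,"delta_pos":[-0.0075,-0.0008,0.0169],"delta_rot":[0,-8,0]},{"hand":0,"delta_pos":[-0.0075,-0.0008,0.0169],"delta_rot":[0,-8,0]}]';python3 - <<'E'
from h import *
lipnow(); im=camera('side'); cv2.imwrite('pics/side9.png',im); crop(im,280,230,410,310,6,'s9c.png')
E
```

```text
t: 11.55
tool_pos: [421.9, -120.3, 67.3]
eef_rot: [-0.043, 0.998, -0.002, -0.035]
ft_force: [-2.3, -0.8, 5.2]
gripper_width: 0.146
lip [ 528.2 -111.1    1.7] tin [ 17.3 -11.6   1.7] pitch 4.02 head 4.98
```

View pics/s9c.png

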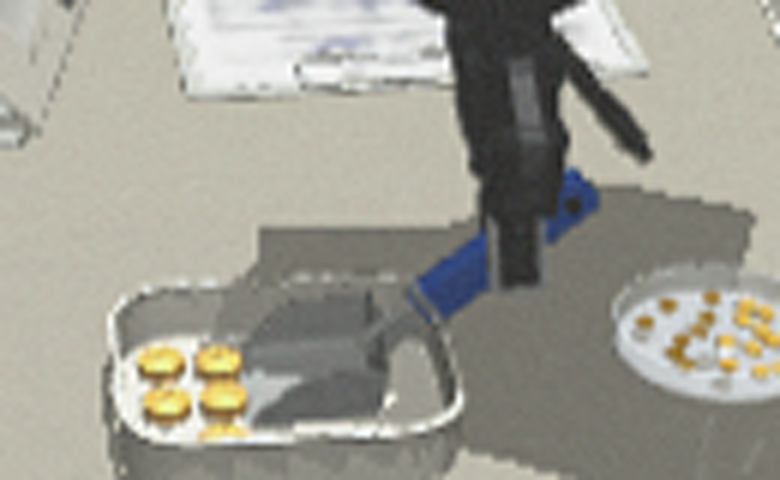

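```bash
python3 - <<'E'
from h import *
for x in(26,34,42,50,56): plan(*sc(x,-11.8,1.8,3))
E
```

```text
delta_pos [-0.0077, -0.0002, 0.0014] delta_rot [0.0, -1.06, -0.02] rows>= 0.1
delta_pos [-0.0156, -0.0002, 0.0008] delta_rot [0.0, -1.06, -0.02] rows>= 0.3
delta_pos [-0.0236, -0.0002, 0.0002] delta_rot [0.0, -1.06, -0.02] rows>= 0.4
delta_pos [-0.0316, -0.0002, -0.0003] delta_rot [0.0, -1.06, -0.02] rows>= 0.5
delta_pos [-0.0376, -0.0002, -0.0008] delta_rot [0.0, -1.06, -0.02] rows>= 0.6
```

```bash
python3 -m crank '[{"hand":0,"delta_pos":[-0.0077,-0.0002,0.0014],"delta_rot":[0,-1,0]},{"hand":0,"delta_pos":[-0.0156,-0.0002,0.0008],"delta_rot":[0,-1,0]},{"hand":0,"delta_pos":[-0.0200,-0.0002,0.0005],"delta_rot":[0,-1,0]},{"hand":0,"delta_pos":[-0.0236,-0.0002,0.0002],"delta_rot":[0,-1,0]},{"hand":0,"delta_pos":[-0.0276,-0.0002,0],"delta_rot":[0,-1,0]},{"hand":0,"delta_pos":[-0.0316,-0.0002,-0.0003],"delta_rot":[0,-1,0]},{"hand":0,"delta_pos":[-0.0316,-0.0002,-0.0003],"delta_rot":[0,-1,0]}]';python3 - <<'E'
from h import *
lipnow(); im=camera('side'); cv2.imwrite('pics/side10.png',im); crop(im,280,230,410,310,6,'s10c.png')
im=camera('scene'); crop(im,260,230,350,300,7,'sc10.png')
E
```

```text
t: 12.48
tool_pos: [453.9, -117.7, 65.4]
eef_rot: [-0.044, 0.999, -0.001, -0.027]
ft_force: [-4.0, 0.4, 5.7]
gripper_width: 0.143
lip [ 561.2 -108.3    1.7] tin [ 50.4 -11.8   1.7] pitch 3.05 head 5.01
```

View pics/s10c.png

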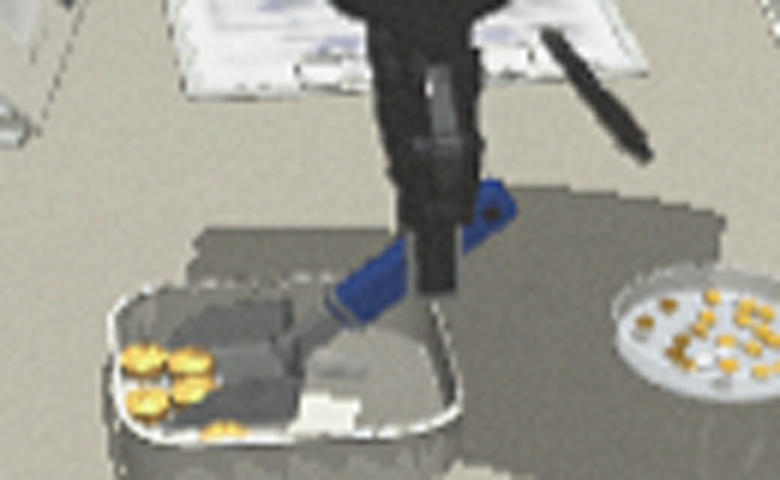

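View pics/sc10.png

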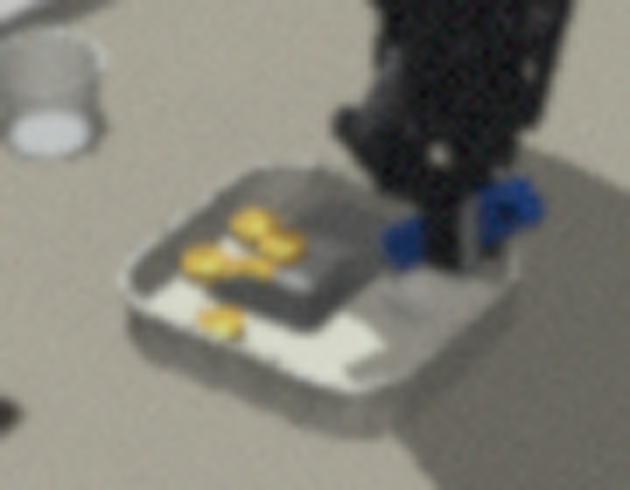

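```bash
python3 -m crank '[{"hand":0,"delta_pos":[-0.003,0,-0.0002],"delta_rot":[0,0,0]},{"hand":0,"delta_pos":[-0.006,0,-0.0004],"delta_rot":[0,0,0]},{"hand":0,"delta_pos":[-0.008,0,-0.0006],"delta_rot":[0,-0.5,0]},{"hand":0,"delta_pos":[-0.009,0,-0.0006],"delta_rot":[0,-0.5,0]},{"hand":0,"delta_pos":[-0.009,0,-0.0006],"delta_rot":[0,-0.5,0]}]';python3 - <<'E'
from h import *
lipnow(); im=camera('side'); cv2.imwrite('pics/side11.png',im); crop(im,280,230,410,310,6,'s11c.png')
im=camera('scene'); crop(im,260,230,350,300,7,'sc11.png')
E
```

```text
t: 13.2
tool_pos: [463.1, -117.0, 65.1]
eef_rot: [-0.044, 0.999, -0.001, -0.022]
ft_force: [-0.0, 0.6, -0.5]
gripper_width: 0.137
lip [ 571.1 -107.6    2.4] tin [ 60.3 -11.9   2.4] pitch 2.49 head 4.99
```

View pics/s11c.png

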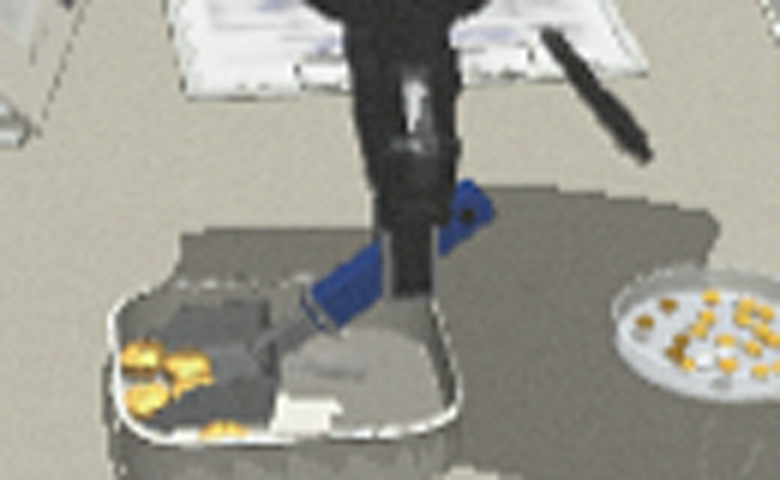

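View pics/sc11.png

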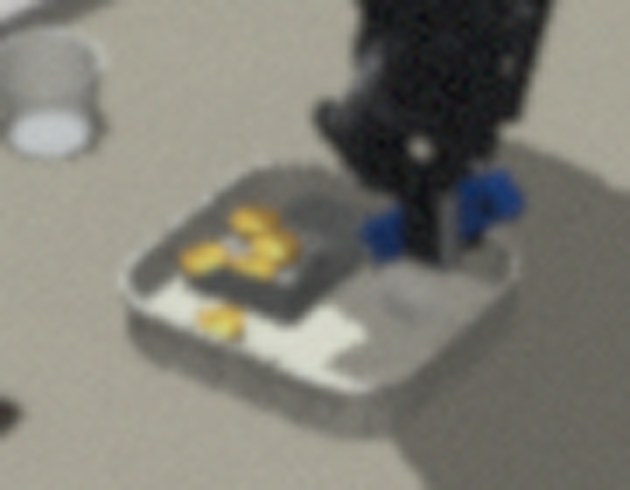

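```bash
python3 - <<'E'
from h import *
for a in((61,-11.8,1.8,2),(61,-11.8,3.5,-1),(60.5,-11.8,7,-4),(60,-11.8,12,-8),(59,-11.8,19,-12),(58,-11.8,28,-15),(56,-11.8,42,-18),(54,-11.8,60,-18)): plan(*sc(*a))
E
```

```text
delta_pos [-0.0003, 0.0, 0.0016] delta_rot [-0.01, -0.48, -0.01] rows>= 0.0
delta_pos [0.0026, 0.0, 0.0058] delta_rot [-0.01, -3.48, -0.01] rows>= 0.3
delta_pos [0.0058, 0.0, 0.0084] delta_rot [-0.01, -6.48, -0.01] rows>= 0.6
delta_pos [0.0094, 0.0, 0.0116] delta_rot [-0.01, -10.48, -0.01] rows>= 1.0
delta_pos [0.0129, 0.0, 0.0131] delta_rot [-0.01, -14.48, -0.01] rows>= 1.4
delta_pos [0.0156, 0.0, 0.0106] delta_rot [-0.01, -17.48, -0.01] rows>= 1.6
delta_pos [0.0192, 0.0, 0.0032] delta_rot [-0.01, -20.48, -0.01] rows>= 1.9
delta_pos [0.022, 0.0, -0.0147] delta_rot [-0.01, -20.48, -0.01] rows>= 1.9
```

```bash
python3 -m crank '[{"hand":0,"delta_pos":[-0.0003,0,0.0016],"delta_rot":[0,-0.5,0]},{"hand":0,"delta_pos":[-0.0003,0,0.0016],"delta_rot":[0,-0.5,0]},{"hand":0,"delta_pos":[0.0026,0,0.0058],"delta_rot":[0,-3.5,0]},{"hand":0,"delta_pos":[0.0042,0,0.0071],"delta_rot":[0,-5,0]},{"hand":0,"delta_pos":[0.0058,0,0.0084],"delta_rot":[0,-6.5,0]},{"hand":0,"delta_pos":[0.0076,0,0.01],"delta_rot":[0,-8.5,0]},{"hand":0,"delta_pos":[0.0094,0,0.0116],"delta_rot":[0,-10.5,0]},{"hand":0,"delta_pos":[0.0094,0,0.0116],"delta_rot":[0,-10.5,0]}]';python3 - <<'E'
from h import *
lipnow(); im=camera('side'); cv2.imwrite('pics/side12.png',im); crop(im,280,230,410,310,6,'s12c.png')
im=camera('scene'); crop(im,260,230,350,300,7,'sc12.png')
E
```

```text
t: 14.3
tool_pos: [452.2, -117.8, 53.7]
eef_rot: [-0.043, 0.997, 0.003, 0.069]
ft_force: [-0.0, -0.5, -1.3]
gripper_width: 0.136
lip [ 569.7 -107.6   11.7] tin [ 58.9 -11.7  11.7] pitch -7.93 head 4.95
```

View pics/s12c.png

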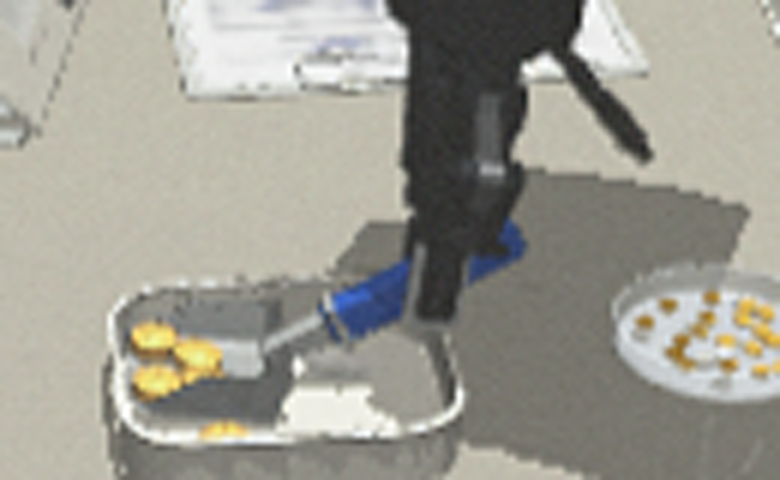

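View pics/sc12.png

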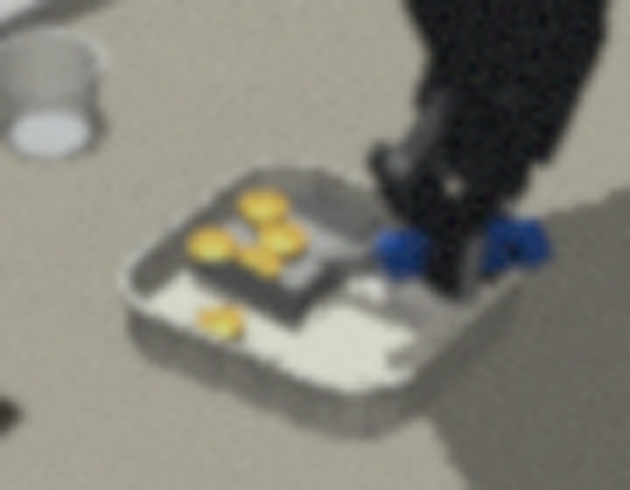

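```bash
python3 - <<'E'
from h import *
for a in((58,-11.8,19,-12),(57,-11.8,28,-15),(55,-11.8,42,-18),(53,-11.8,60,-20),(50,-11.8,120,-20)): plan(*sc(*a))
E
```

```text
delta_pos [0.0048, 0.0001, 0.0008] delta_rot [-0.01, -4.02, -0.02] rows>= 0.4
delta_pos [0.007, 0.0001, -0.0022] delta_rot [-0.01, -7.02, -0.02] rows>= 0.7
delta_pos [0.0091, 0.0001, -0.0101] delta_rot [-0.01, -10.02, -0.02] rows>= 0.9
delta_pos [0.0099, 0.0001, -0.024] delta_rot [-0.01, -12.02, -0.02] rows>= 1.1
delta_pos [0.0045, 0.0001, -0.0839] delta_rot [-0.01, -12.02, -0.02] rows>= 1.3
```

```bash
python3 -m crank '[{"hand":0,"delta_pos":[0.0024,0,0.0004],"delta_rot":[0,-2,0]},{"hand":0,"delta_pos":[0.0048,0,0.0008],"delta_rot":[0,-4,0]},{"hand":0,"delta_pos":[0.006,0,-0.001],"delta_rot":[0,-5.5,0]},{"hand":0,"delta_pos":[0.007,0,-0.0022],"delta_rot":[0,-7,0]},{"hand":0,"delta_pos":[0.0091,0,-0.0101],"delta_rot":[0,-10,0]},{"hand":0,"delta_pos":[0.0099,0,-0.018],"delta_rot":[0,-11,0]},{"hand":0,"delta_pos":[0.0099,0,-0.028],"delta_rot":[0,-12,0]},{"hand":0,"delta_pos":[0.008,0,-0.042],"delta_rot":[0,-12,0]},{"hand":0,"delta_pos":[0.006,0,-0.058],"delta_rot":[0,-12,0]},{"hand":0,"delta_pos":[0.0045,0,-0.072],"delta_rot":[0,-12,0]},{"hand":0,"delta_pos":[0.0045,0,-0.084],"delta_rot":[0,-12,0]}]';python3 - <<'E'
from h import *
lipnow(); im=camera('side'); cv2.imwrite('pics/side13.png',im); crop(im,270,190,400,310,5,'s13c.png')
im=camera('scene'); crop(im,250,190,370,300,5,'sc13.png')
E
```

```text
t: 15.78
tool_pos: [437.1, -119.1, 138.0]
eef_rot: [-0.043, 0.984, 0.007, 0.173]
ft_force: [-0.3, -0.1, -1.0]
gripper_width: 0.146
lip [ 560.8 -108.5  121.5] tin [ 49.9 -11.9 121.5] pitch -19.96 head 4.96
```

View pics/s13c.png

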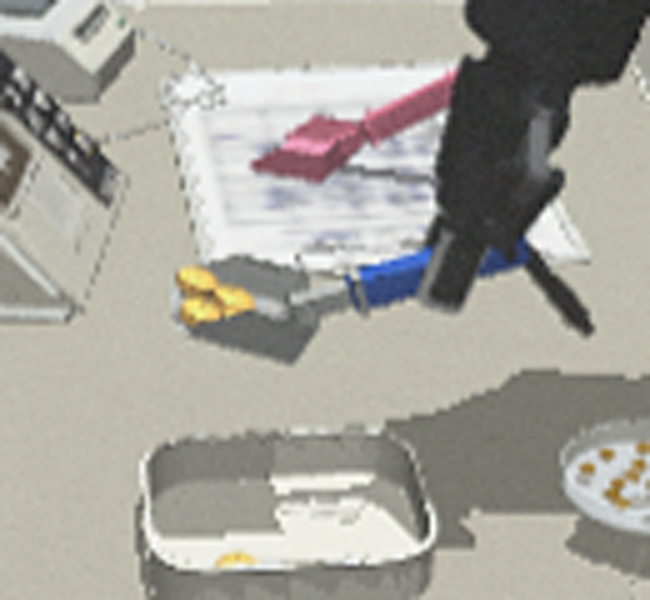

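View pics/sc13.png

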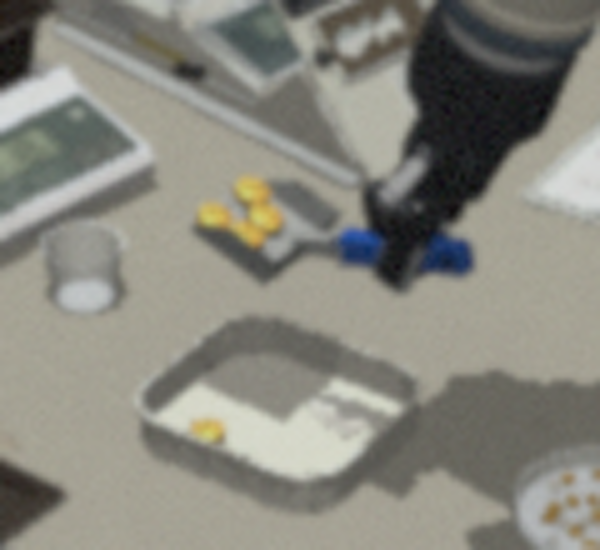

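```bash
python3 - <<'E'
from h import *
C=cam('side')
print(ray(C,[(220+112/4,260+358/4)],87).round(1), 'expect x', 564+85)
print(ray(C,[(220+220/4,260+288/4),(220+200/4,260+447/4)],87).round(1))
B=np.array([564,191.5,0])
import h
for a in((46,0,190,-20),(46,0,150,-15)):
    p=sc(*a,base=B,yaw=1.8); print(p[0]); plan(*p)
p=sc(50,-11.8,190,-20); plan(*p)
E
```

```text
[[649.2 196.   87. ]] expect x 649
[[607.  146.8  87. ]
 [606.  252.4  87. ]]
[485.9296948  189.04654182 206.44396683]
delta_pos [-0.0939, 0.3029, -0.0389] delta_rot [0.99, 0.01, 2.96] rows>= 5.1
[487.83421234 189.10639369 177.19819134]
delta_pos [-0.0856, 0.3029, -0.0108] delta_rot [0.86, 5.01, 3.0] rows>= 5.0
delta_pos [-0.0233, -0.0, -0.0642] delta_rot [-0.11, 0.01, -0.05] rows>= 1.1
```

```bash
python3 -m crank '[{"hand":0,"delta_pos":[-0.008,0,-0.021],"delta_rot":[0,0,0]},{"hand":0,"delta_pos":[-0.018,0.004,-0.048],"delta_rot":[0,0,0]},{"hand":0,"delta_pos":[-0.025,0.018,-0.064],"delta_rot":[0,0,0]},{"hand":0,"delta_pos":[-0.032,0.045,-0.062],"delta_rot":[0.1,0,0.4]},{"hand":0,"delta_pos":[-0.040,0.08,-0.059],"delta_rot":[0.3,0,0.8]},{"hand":0,"delta_pos":[-0.049,0.12,-0.056],"delta_rot":[0.4,0,1.2]},{"hand":0,"delta_pos":[-0.058,0.16,-0.052],"delta_rot":[0.5,0,1.6]},{"hand":0,"delta_pos":[-0.067,0.2,-0.049],"delta_rot":[0.7,0,2]},{"hand":0,"delta_pos":[-0.076,0.238,-0.045],"delta_rot":[0.8,0,2.4]},{"hand":0,"delta_pos":[-0.085,0.27,-0.042],"delta_rot":[0.9,0,2.8]},{"hand":0,"delta_pos":[-0.091,0.292,-0.04],"delta_rot":[1,0,3]},{"hand":0,"delta_pos":[-0.0939,0.3029,-0.0389],"delta_rot":[1,0,3]}]';python3 - <<'E'
from h import *
import h
lipnow(); im=camera('side'); cv2.imwrite('pics/side14.png',im); crop(im,200,230,400,400,4,'s14c.png')
s=state(); Rt=Rot.from_quat(s['eef_rot']).as_matrix(); S=np.c_[-Rt[:,0],Rt[:,1],-Rt[:,2]]; L=s['tool_pos']+S@h.LIPV; print('bal',Rot.from_euler('z',-1.8,degrees=True).as_matrix()@(L-[564,191.5,0]))
B=np.array([564,191.5,0])
for a in((46,0,160,-20),(46,0,130,-10),(46,0,115,0),(46,0,107,10)): plan(*sc(*a,base=B,yaw=1.8))
E
```

```text
t: 17.38
tool_pos: [485.8, 190.6, 205.1]
eef_rot: [-0.016, 0.985, 0.003, 0.173]
ft_force: [-1.0, -0.7, -1.6]
gripper_width: 0.141
lip [609.8 194.6 188.4] tin [125.2 285.8 188.4] pitch -19.88 head 1.86
bal [ 46.31066369   2.09063037 188.67730476]
delta_pos [0.0101, -0.002, 0.027] delta_rot [0.07, -0.08, 0.03] rows>= 0.5
delta_pos [0.0087, -0.002, 0.0368] delta_rot [0.07, 9.92, 0.04] rows>= 0.9
delta_pos [-0.001, -0.002, 0.0348] delta_rot [0.07, 19.92, 0.05] rows>= 1.9
delta_pos [-0.0156, -0.002, 0.029] delta_rot [0.06, 29.92, 0.05] rows>= 2.8
```

View pics/s14c.png

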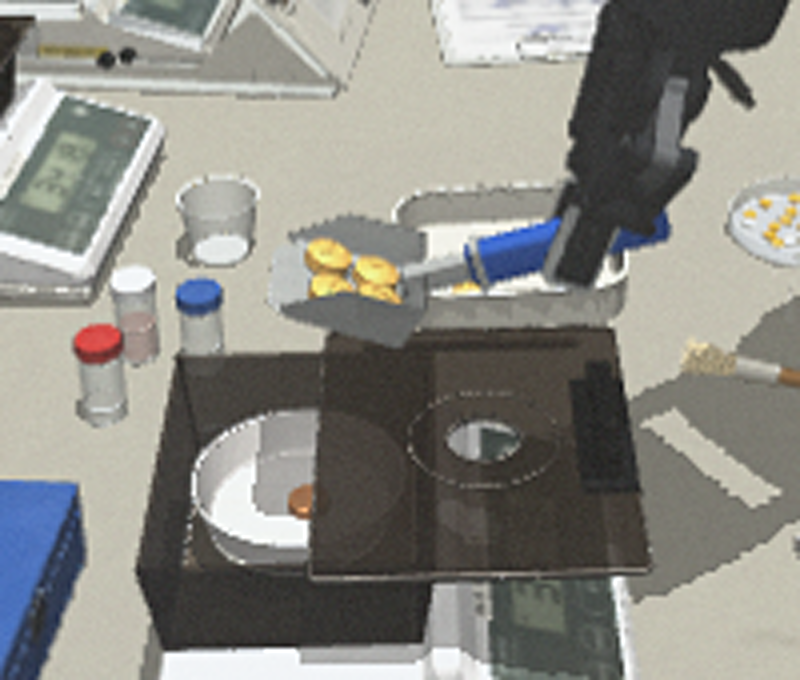

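```bash
python3 -m crank '[{"hand":0,"delta_pos":[0.005,-0.001,0.013],"delta_rot":[0,0,0]},{"hand":0,"delta_pos":[0.0101,-0.002,0.027],"delta_rot":[0,0,0]},{"hand":0,"delta_pos":[0.0095,-0.002,0.032],"delta_rot":[0,5,0]},{"hand":0,"delta_pos":[0.0087,-0.002,0.0368],"delta_rot":[0,10,0]},{"hand":0,"delta_pos":[0.004,-0.002,0.036],"delta_rot":[0,15,0]},{"hand":0,"delta_pos":[-0.001,-0.002,0.0348],"delta_rot":[0,20,0]},{"hand":0,"delta_pos":[-0.0083,-0.002,0.032],"delta_rot":[0,25,0]},{"hand":0,"delta_pos":[-0.0156,-0.002,0.029],"delta_rot":[0,30,0]},{"hand":0,"delta_pos":[-0.0156,-0.002,0.029],"delta_rot":[0,30,0]}]';python3 - <<'E'
from h import *
import h
im=camera('side'); cv2.imwrite('pics/side15.png',im); crop(im,200,230,400,400,4,'s15c.png')
s=state(); Rt=Rot.from_quat(s['eef_rot']).as_matrix(); S=np.c_[-Rt[:,0],Rt[:,1],-Rt[:,2]]; L=s['tool_pos']+S@h.LIPV; print('bal',Rot.from_euler('z',-1.8,degrees=True).as_matrix()@(L-[564,191.5,0]))
B=np.array([564,191.5,0])
for a in((46,0,104,18),(46,0,101,26),(46,0,98,34),(46,0,95,42),(46,0,93,50)): plan(*sc(*a,base=B,yaw=1.8))
E
```

```text
t: 18.55
tool_pos: [511.6, 187.2, 182.2]
eef_rot: [-0.014, 0.996, -0.001, -0.088]
ft_force: [0.1, 1.0, -1.6]
gripper_width: 0.141
bal [ 45.47317193  -2.84884771 105.62148916]
delta_pos [-0.0098, 0.0027, -0.0132] delta_rot [0.01, 7.92, -0.11] rows>= 0.7
delta_pos [-0.0215, 0.0027, -0.0238] delta_rot [0.02, 15.92, -0.11] rows>= 1.5
delta_pos [-0.0349, 0.0027, -0.0326] delta_rot [0.03, 23.92, -0.11] rows>= 2.2
delta_pos [-0.0498, 0.0027, -0.0396] delta_rot [0.03, 31.92, -0.11] rows>= 3.0
delta_pos [-0.0657, 0.0028, -0.0454] delta_rot [0.04, 39.92, -0.11] rows>= 3.7
```

View pics/s15c.png

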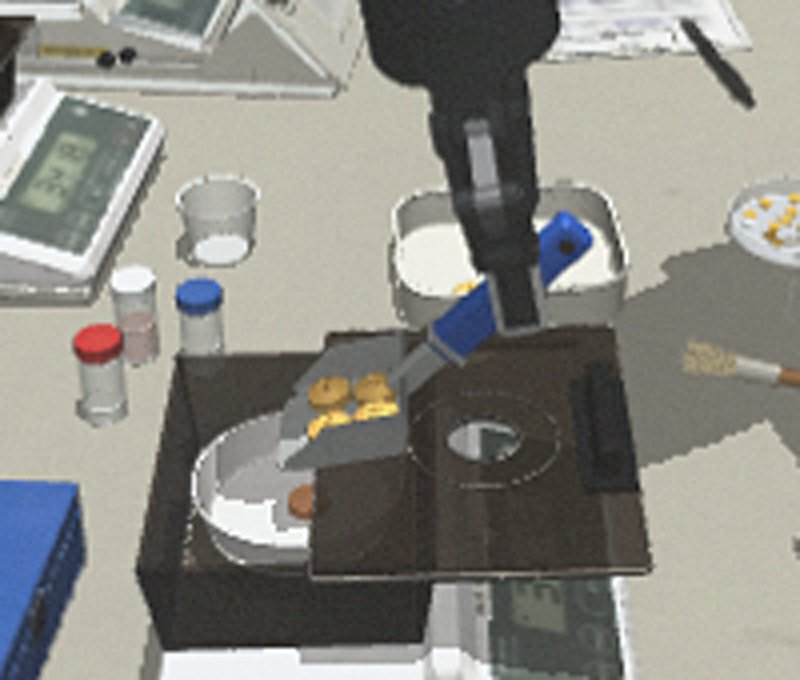

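```bash
python3 -m crank '[{"hand":0,"delta_pos":[-0.005,0.002,-0.0066],"delta_rot":[0,4,0]},{"hand":0,"delta_pos":[-0.0098,0.0027,-0.0132],"delta_rot":[0,8,0]},{"hand":0,"delta_pos":[-0.0156,0.0027,-0.0185],"delta_rot":[0,12,0]},{"hand":0,"delta_pos":[-0.0215,0.0027,-0.0238],"delta_rot":[0,16,0]},{"hand":0,"delta_pos":[-0.0248,0.0027,-0.026],"delta_rot":[0,18,0]},{"hand":0,"delta_pos":[-0.0282,0.0027,-0.0282],"delta_rot":[0,20,0]},{"hand":0,"delta_pos":[-0.0315,0.0027,-0.0304],"delta_rot":[0,22,0]},{"hand":0,"delta_pos":[-0.0349,0.0027,-0.0326],"delta_rot":[0,24,0]},{"hand":0,"delta_pos":[-0.0349,0.0027,-0.0326],"delta_rot":[0,24,0]}]';python3 - <<'E'
from h import *
import h
im=camera('side'); cv2.imwrite('pics/side16.png',im); crop(im,200,230,400,400,4,'s16c.png')
s=state(); Rt=Rot.from_quat(s['eef_rot']).as_matrix(); S=np.c_[-Rt[:,0],Rt[:,1],-Rt[:,2]]; L=s['tool_pos']+S@h.LIPV; print('bal',Rot.from_euler('z',-1.8,degrees=True).as_matrix()@(L-[564,191.5,0]))
B=np.array([564,191.5,0])
for a in((46,0,96,40),(46,0,94,46),(46,0,93,54)): plan(*sc(*a,base=B,yaw=1.8))
E
```

```text
t: 19.73
tool_pos: [549.8, 191.8, 208.3]
eef_rot: [-0.015, 0.956, -0.005, -0.293]
ft_force: [-0.0, -0.4, -1.0]
gripper_width: 0.138
bal [45.21045783  0.75034523 98.46432744]
delta_pos [-0.0086, -0.0008, -0.0096] delta_rot [0.01, 5.93, -0.03] rows>= 0.6
delta_pos [-0.0175, -0.0008, -0.0184] delta_rot [0.01, 11.93, -0.03] rows>= 1.1
delta_pos [-0.0301, -0.0008, -0.0303] delta_rot [0.02, 19.93, -0.03] rows>= 1.9
```

View pics/s16c.png

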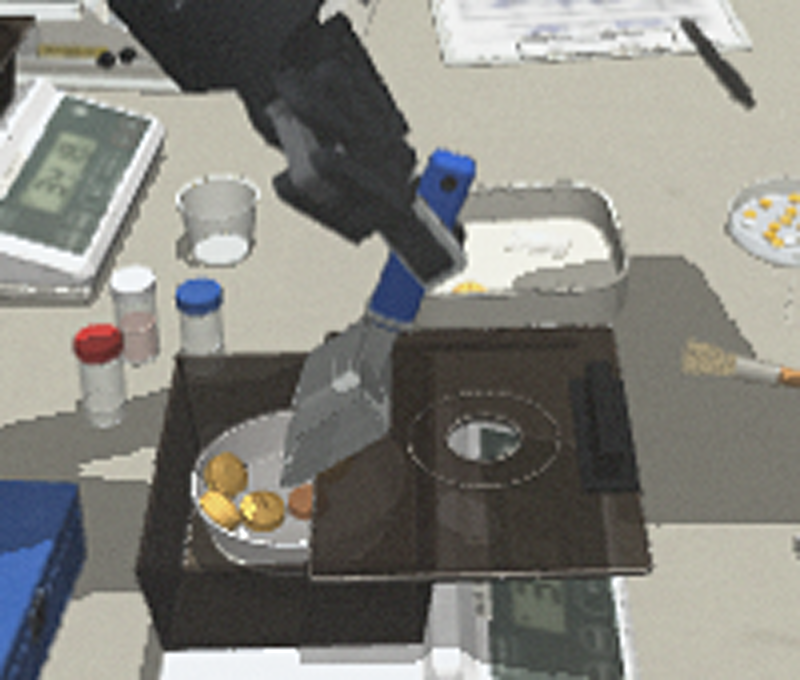

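```bash
python3 -m crank '[{"hand":0,"delta_pos":[0.0112,0,-0.0166],"delta_rot":[0,0,0]},{"hand":0,"delta_pos":[0.03,0,-0.044],"delta_rot":[0,0,0]},{"hand":0,"delta_pos":[0.0447,0,-0.0663],"delta_rot":[0,-4,0]},{"hand":0,"delta_pos":[0.0447,0,-0.0663],"delta_rot":[0,-8,0]}]';python3 - <<'E'
from h import *
im=camera('side'); cv2.imwrite('pics/side17.png',im); crop(im,200,190,400,400,2.9,'s17c.png'); crop(im,235,315,295,380,9,'s17d.png')
E
```

```text
t: 20.27
tool_pos: [551.7, 192.5, 293.4]
eef_rot: [-0.015, 0.975, -0.002, -0.221]
ft_force: [-0.4, 0.0, 0.7]
gripper_width: 0.143
```

View pics/s17c.png

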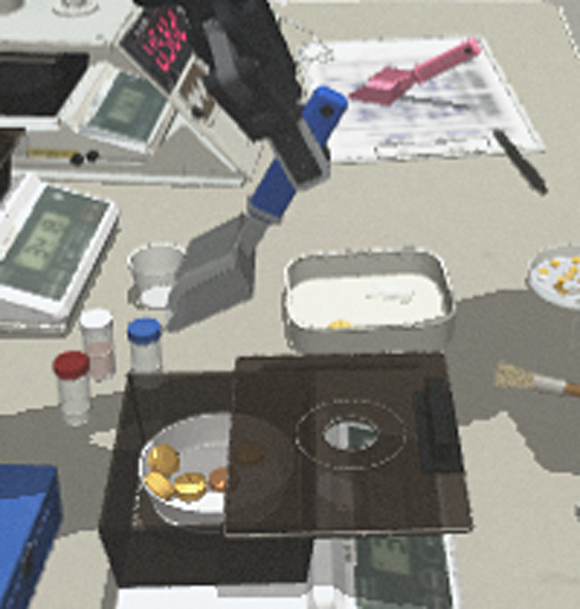

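View pics/s17d.png

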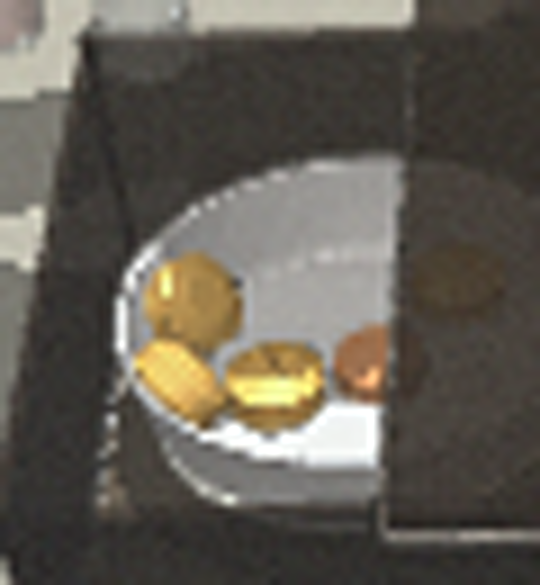

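```bash
python3 - <<'E'
from h import *
for p in((412.4,-301.2,150),(412.4,-301.2,70),(412.4,-301.2,58.5)): plan(p,Rdown(0.6))
plan((480,-50,260),Rdown(1.2))
E
```

```text
delta_pos [0.0775, -0.4893, 0.1946] delta_rot [-0.16, -25.51, 1.21] rows>= 8.5
delta_pos [0.0431, -0.4895, 0.2668] delta_rot [-0.16, -25.51, 1.21] rows>= 8.9
delta_pos [0.0381, -0.4895, 0.2772] delta_rot [-0.16, -25.51, 1.21] rows>= 9.0
delta_pos [0.0565, -0.2402, 0.0633] delta_rot [-0.03, -25.51, 0.62] rows>= 4.1
```

```bash
python3 -m crank '[{"hand":0,"delta_pos":[0.0565,-0.24,0.0633],"delta_rot":[0,-25.5,0.6]},{"hand":0,"delta_pos":[0.0565,-0.24,0.0633],"delta_rot":[0,-25.5,0.6]},{"hand":0,"delta_pos":[0.0565,-0.24,0.0633],"delta_rot":[0,-25.5,0.6]},{"hand":0,"delta_pos":[0.0565,-0.24,0.0633],"delta_rot":[0,-25.5,0.6]},{"hand":0,"delta_pos":[0.0775,-0.4893,0.1946],"delta_rot":[-0.15,-25.5,1.2]},{"hand":0,"delta_pos":[0.0775,-0.4893,0.1946],"delta_rot":[-0.15,-25.5,1.2]},{"hand":0,"delta_pos":[0.0775,-0.4893,0.1946],"delta_rot":[-0.15,-25.5,1.2]},{"hand":0,"delta_pos":[0.0775,-0.4893,0.1946],"delta_rot":[-0.15,-25.5,1.2]},{"hand":0,"delta_pos":[0.0775,-0.4893,0.1946],"delta_rot":[-0.15,-25.5,1.2]},{"hand":0,"delta_pos":[0.0775,-0.4893,0.1946],"delta_rot":[-0.15,-25.5,1.2]},{"hand":0,"delta_pos":[0.0431,-0.4895,0.2668],"delta_rot":[-0.15,-25.5,1.2]},{"hand":0,"delta_pos":[0.0431,-0.4895,0.2668],"delta_rot":[-0.15,-25.5,1.2]}]';python3 - <<'E'
from h import *
lipnow()
for z in(64,60,58,57): plan((412.4,-301.2,z),Rdown(0.6))
im=camera('side'); crop(im,280,200,420,300,5,'s18c.png')
E
```

```text
t: 21.82
tool_pos: [408.5, -299.9, 66.8]
eef_rot: [-0.005, 1.0, 0.001, -0.007]
ft_force: [0.4, 0.0, -0.8]
gripper_width: 0.143
lip [ 518.7 -298.6    7.4] tin [  -8.6 -197.6    7.4] pitch 0.8 head 0.62
delta_pos [-0.0039, -0.0013, 0.0028] delta_rot [0.09, -0.8, 0.02] rows>= 0.1
delta_pos [-0.004, -0.0014, 0.0068] delta_rot [0.09, -0.8, 0.02] rows>= 0.1
delta_pos [-0.004, -0.0014, 0.0088] delta_rot [0.09, -0.8, 0.02] rows>= 0.2
delta_pos [-0.004, -0.0014, 0.0098] delta_rot [0.09, -0.8, 0.02] rows>= 0.2
```

View pics/s18c.png

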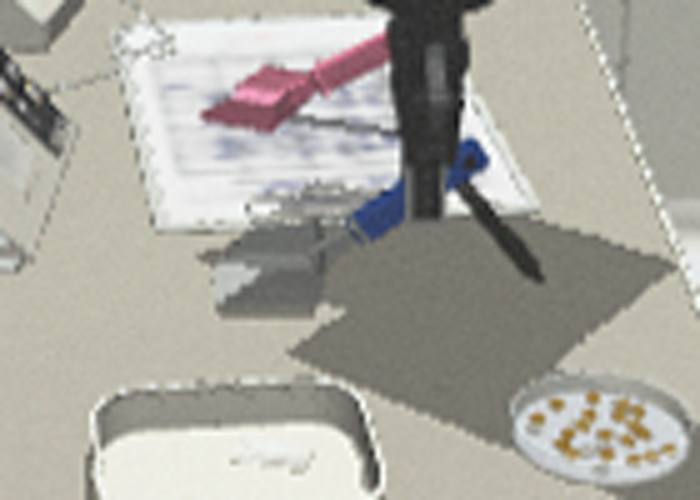

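```bash
python3 -m crank '[{"hand":0,"delta_pos":[-0.002,0,0.003],"delta_rot":[0,-0.8,0]},{"hand":0,"delta_pos":[-0.002,0,0.006],"delta_rot":[0,-0.8,0]},{"hand":0,"delta_pos":[-0.002,0,0.008],"delta_rot":[0,-0.8,0]},{"hand":0,"delta_pos":[-0.002,0,0.009],"delta_rot":[0,-0.8,0]},{"hand":0,"delta_pos":[-0.002,0,0.009],"delta_rot":[0,-0.8,0]}]'; python3 -c "
from h import *
lipnow()"
```

```text
t: 22.5
tool_pos: [411.9, -301.9, 59.7]
eef_rot: [-0.005, 1.0, -0.001, 0.002]
ft_force: [-0.1, -0.4, -1.0]
gripper_width: 0.141
lip [ 523.1 -300.9    2.3] tin [  -4.3 -200.3    2.3] pitch -0.24 head 0.6
```

```bash
python3 -m crank '[{"hand":0,"delta_pos":[0,0,0.001],"delta_rot":[0,0.2,0]},{"hand":0,"delta_pos":[0,0,0.0018],"delta_rot":[0,0.2,0]},{"hand":0,"delta_pos":[0,0,0.0018],"delta_rot":[0,0.2,0]}]'; python3 -m crank '[{"hand":0.3,"delta_pos":[0,0,0],"delta_rot":[0,0,0]},{"hand":0.6,"delta_pos":[0,0,0],"delta_rot":[0,0,0]},{"hand":0.7,"delta_pos":[0,0,0],"delta_rot":[0,0,0]},{"hand":0.7,"delta_pos":[0,0,0],"delta_rot":[0,0,0]},{"hand":0.7,"delta_pos":[0,0,-0.03],"delta_rot":[0,0,0]},{"hand":0.7,"delta_pos":[0,0,-0.08],"delta_rot":[0,0,0]},{"hand":0.7,"delta_pos":[0,0,-0.14],"delta_rot":[0,0,0]},{"hand":0.5,"delta_pos":[0,0,-0.2],"delta_rot":[0,0,0]}]'; python3 - <<'E'
from h import *
im=camera('side'); cv2.imwrite('pics/side19.png',im); crop(im,230,200,410,330,4,'s19c.png')
# approach front of rail: rail centre now at balance x ~ -91..; TCP in front
B=np.array([564,191.5,0]);R=Rot.from_euler('z',1.8,degrees=True).as_matrix()
for q in((-135,0,230),(-135,0,131)): p=B+R@np.array(q); print(p); plan(p,Rdown(1.8))
E
```

```text
t: 22.88
tool_pos: [411.8, -301.9, 58.0]
eef_rot: [-0.005, 1.0, -0.001, 0.0]
ft_force: [-2.0, 0.5, 5.2]
gripper_width: 0.139
t: 23.88
tool_pos: [411.4, -301.3, 259.4]
eef_rot: [-0.005, 1.0, -0.001, 0.0]
ft_force: [1.0, 0.1, -0.2]
gripper_width: 0.508
[429.06661435 187.25954752 230.        ]
delta_pos [-0.0193, 0.491, 0.0332] delta_rot [-0.5, 0.53, -1.2] rows>= 7.9
[429.06661435 187.25954752 131.        ]
delta_pos [-0.0184, 0.4919, 0.1322] delta_rot [-0.5, 0.53, -1.2] rows>= 8.2
```

View pics/s19c.png

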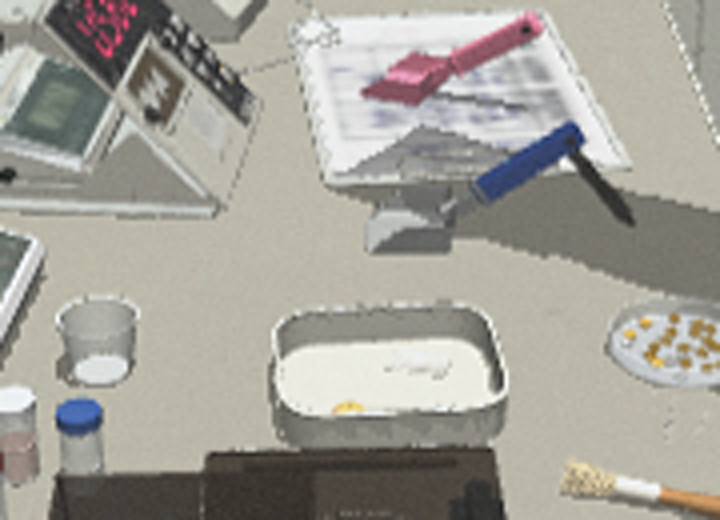

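```bash
python3 -m crank '[{"hand":0,"delta_pos":[-0.0193,0.491,0.0332],"delta_rot":[-0.5,0.5,-1.2]},{"hand":0,"delta_pos":[-0.0193,0.491,0.0332],"delta_rot":[-0.5,0.5,-1.2]},{"hand":0,"delta_pos":[-0.0193,0.491,0.0332],"delta_rot":[-0.5,0.5,-1.2]},{"hand":0,"delta_pos":[-0.0193,0.491,0.0332],"delta_rot":[-0.5,0.5,-1.2]},{"hand":0,"delta_pos":[-0.0193,0.491,0.0332],"delta_rot":[-0.5,0.5,-1.2]},{"hand":0,"delta_pos":[-0.0193,0.491,0.0332],"delta_rot":[-0.5,0.5,-1.2]},{"hand":0,"delta_pos":[-0.0193,0.491,0.0332],"delta_rot":[-0.5,0.5,-1.2]},{"hand":0,"delta_pos":[-0.0193,0.491,0.0332],"delta_rot":[-0.5,0.5,-1.2]},{"hand":0,"delta_pos":[-0.0193,0.491,0.0332],"delta_rot":[-0.5,0.5,-1.2]},{"hand":0,"delta_pos":[-0.0188,0.4915,0.08],"delta_rot":[-0.5,0.5,-1.2]},{"hand":0,"delta_pos":[-0.0184,0.4919,0.122],"delta_rot":[-0.5,0.5,-1.2]},{"hand":0,"delta_pos":[-0.0184,0.4919,0.132],"delta_rot":[-0.5,0.5,-1.2]}]';python3 - <<'E'
from h import *
s=state();print(s['tool_pos'],s['ft_force'],s['gripper_width'])
im=camera('side'); cv2.imwrite('pics/side20.png',im); crop(im,220,260,420,420,4,'s20c.png')
B=np.array([564,191.5,0]);R=Rot.from_euler('z',1.8,degrees=True).as_matrix()
for x in (-135,-107,-60,-36): plan(B+R@np.array([x,0,131]),Rdown(1.8))
E
```

```text
t: 25.42
tool_pos: [423.4, 188.8, 122.9]
eef_rot: [-0.015, 1.0, 0.003, -0.007]
ft_force: [0.0, -0.0, 0.1]
gripper_width: 0.0
[423.37362508 188.79788627 122.86312338] [ 0.00065705 -0.04168646  0.10466364] 0.00038382016706707707
delta_pos [-0.0051, -0.0019, -0.008] delta_rot [0.32, -0.7, -0.05] rows>= 0.2
delta_pos [-0.0331, -0.0019, -0.0084] delta_rot [0.32, -0.7, -0.05] rows>= 0.5
delta_pos [-0.0801, -0.0018, -0.0089] delta_rot [0.32, -0.7, -0.05] rows>= 1.3
delta_pos [-0.1041, -0.0018, -0.0092] delta_rot [0.32, -0.7, -0.05] rows>= 1.7
```

View pics/s20c.png

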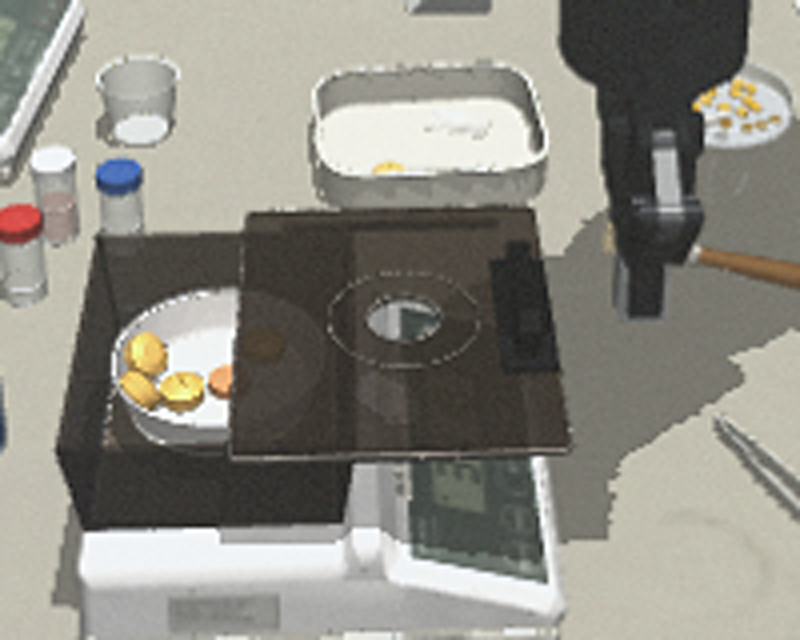

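```bash
python3 -m crank '[{"hand":0,"delta_pos":[-0.002,-0.0019,-0.008],"delta_rot":[0.3,-0.7,0]},{"hand":0,"delta_pos":[-0.002,-0.0019,-0.008],"delta_rot":[0.3,-0.7,0]}]';python3 - <<'E'
from h import *
s=state();print(s['tool_pos'],s['ft_force'])
B=np.array([564,191.5,0]);R=Rot.from_euler('z',1.8,degrees=True).as_matrix()
for x in (-107,-60,-40): plan(B+R@np.array([x,0,131]),Rdown(1.8))
E
```

```text
t: 25.72
tool_pos: [428.7, 188.7, 135.0]
eef_rot: [-0.015, 1.0, 0.002, 0.004]
ft_force: [-0.1, 0.2, -0.6]
gripper_width: -0.003
[428.73506133 188.7184854  135.00888451] [-0.10049084  0.22393227 -0.55855092]
delta_pos [-0.0283, -0.0015, 0.0042] delta_rot [0.19, 0.46, -0.02] rows>= 0.5
delta_pos [-0.0753, -0.0015, 0.0046] delta_rot [0.19, 0.46, -0.02] rows>= 1.2
delta_pos [-0.0953, -0.0014, 0.0048] delta_rot [0.19, 0.46, -0.02] rows>= 1.5
```

```bash
python3 -m crank '[{"hand":0,"delta_pos":[-0.010,-0.0015,0.003],"delta_rot":[0.2,0.3,0]},{"hand":0,"delta_pos":[-0.018,-0.0015,0.003],"delta_rot":[0.2,0.3,0]},{"hand":0,"delta_pos":[-0.026,-0.0015,0.003],"delta_rot":[0.2,0.3,0]},{"hand":0,"delta_pos":[-0.034,-0.0015,0.003],"delta_rot":[0.2,0.3,0]},{"hand":0,"delta_pos":[-0.043,-0.0015,0.003],"delta_rot":[0.2,0.3,0]},{"hand":0,"delta_pos":[-0.052,-0.0015,0.003],"delta_rot":[0.2,0.3,0]},{"hand":0,"delta_pos":[-0.061,-0.0015,0.003],"delta_rot":[0.2,0.3,0]},{"hand":0,"delta_pos":[-0.070,-0.0015,0.003],"delta_rot":[0.2,0.3,0]},{"hand":0,"delta_pos":[-0.078,-0.0015,0.003],"delta_rot":[0.2,0.3,0]},{"hand":0,"delta_pos":[-0.086,-0.0015,0.003],"delta_rot":[0.2,0.3,0]},{"hand":0,"delta_pos":[-0.090,-0.0015,0.003],"delta_rot":[0.2,0.3,0]},{"hand":0,"delta_pos":[-0.090,-0.0015,0.003],"delta_rot":[0.2,0.3,0]}]';python3 - <<'E'
from h import *
im=camera('side'); cv2.imwrite('pics/side21.png',im); crop(im,220,260,420,420,4,'s21c.png')
E
```

```text
t: 27.22
tool_pos: [517.6, 189.8, 130.2]
eef_rot: [-0.016, 1.0, -0.001, -0.0]
ft_force: [-0.9, 0.2, 0.2]
gripper_width: -0.001
```

View pics/s21c.png

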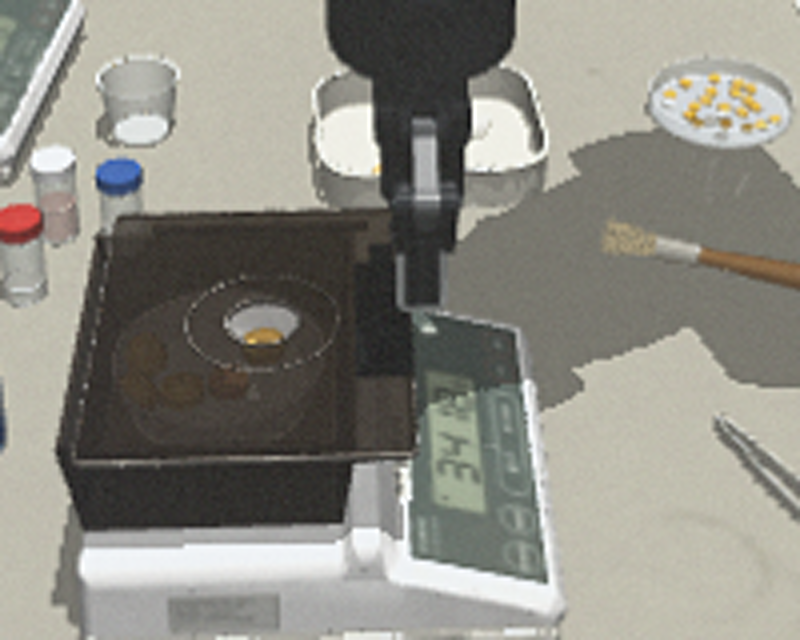

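```bash
python3 -m crank '[{"hand":0,"delta_pos":[-0.004,0,0],"delta_rot":[0,0,0]},{"hand":0,"delta_pos":[-0.008,0,0],"delta_rot":[0,0,0]},{"hand":0,"delta_pos":[-0.010,0,0],"delta_rot":[0,0,0]},{"hand":0,"delta_pos":[-0.010,0,0],"delta_rot":[0,0,0]}]'; python3 -m crank '[{"hand":0,"delta_pos":[-0.002,0,0],"delta_rot":[0,0,0]},{"hand":0,"delta_pos":[-0.003,0,0],"delta_rot":[0,0,0]},{"hand":0,"delta_pos":[-0.003,0,0],"delta_rot":[0,0,0]}]'
```

```text
t: 27.78
tool_pos: [527.5, 190.1, 130.2]
eef_rot: [-0.016, 1.0, -0.001, -0.0]
ft_force: [-0.4, 0.5, 0.2]
gripper_width: -0.001
t: 28.15
tool_pos: [530.4, 190.2, 130.2]
eef_rot: [-0.016, 1.0, -0.001, -0.001]
ft_force: [-0.5, -0.2, -0.9]
gripper_width: 0.001
```

```bash
python3 -m crank '[{"hand":0,"delta_pos":[-0.001,0,0],"delta_rot":[0,0,0]},{"hand":0,"delta_pos":[-0.002,0,0],"delta_rot":[0,0,0]},{"hand":0,"delta_pos":[-0.002,0,0],"delta_rot":[0,0,0]}]'; python3 -m crank '[{"hand":0,"delta_pos":[-0.001,0,0],"delta_rot":[0,0,0]},{"hand":0,"delta_pos":[-0.002,0,0],"delta_rot":[0,0,0]},{"hand":0,"delta_pos":[-0.002,0,0],"delta_rot":[0,0,0]}]';python3 - <<'E'
from h import *
im=camera('side'); cv2.imwrite('pics/side22.png',im); crop(im,220,260,420,420,4,'s22c.png')
E
```

```text
t: 28.52
tool_pos: [532.3, 190.2, 130.2]
eef_rot: [-0.016, 1.0, -0.001, -0.001]
ft_force: [0.2, 0.2, -0.0]
gripper_width: -0.001
t: 28.9
tool_pos: [532.9, 190.2, 130.1]
eef_rot: [-0.016, 1.0, -0.001, -0.002]
ft_force: [-5.6, 1.1, 4.7]
gripper_width: -0.002
```

View pics/s22c.png

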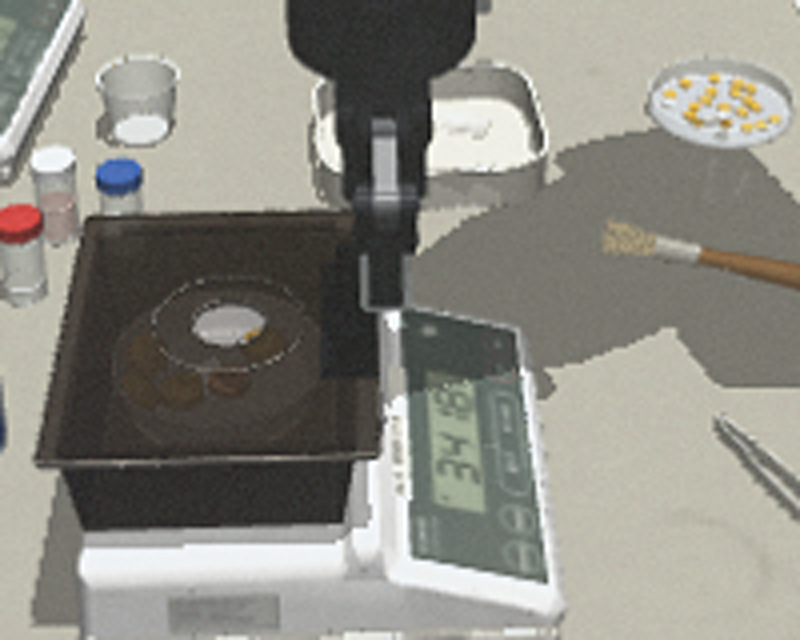

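```bash
python3 -m crank '[{"hand":0,"delta_pos":[-0.001,0,0],"delta_rot":[0,0,0]},{"hand":0,"delta_pos":[-0.001,0,0],"delta_rot":[0,0,0]}]'; python3 -m crank '[{"hand":0,"delta_pos":[0.006,0,0],"delta_rot":[0,0,0]},{"hand":0,"delta_pos":[0.02,0,0],"delta_rot":[0,0,0]},{"hand":0,"delta_pos":[0.025,0,-0.03],"delta_rot":[0,0,0]},{"hand":0,"delta_pos":[0.03,0,-0.09],"delta_rot":[0,0,0]},{"hand":0,"delta_pos":[0.04,0,-0.15],"delta_rot":[0,0,0]},{"hand":0,"delta_pos":[0.05,0,-0.19],"delta_rot":[0,0,0]},{"hand":0,"delta_pos":[0.05,0,-0.19],"delta_rot":[0,0,0]},{"hand":0,"delta_pos":[0.05,0,-0.19],"delta_rot":[0,0,0]},{"hand":0,"delta_pos":[0.05,0,-0.19],"delta_rot":[0,0,0]}]';python3 - <<'E'
from h import *
im=camera('side'); cv2.imwrite('pics/side23.png',im); crop(im,200,180,440,420,2.5,'s23c.png')
C=cam('side')
im=camera('wrist'); cv2.imwrite('pics/w23.png',im)
E
```

```text
t: 29.2
tool_pos: [532.9, 190.2, 130.0]
eef_rot: [-0.016, 1.0, -0.001, -0.003]
ft_force: [-10.2, 0.9, 7.3]
gripper_width: 0.0
t: 30.32
tool_pos: [484.8, 188.8, 318.6]
eef_rot: [-0.016, 1.0, -0.001, -0.002]
ft_force: [0.4, 0.5, 0.1]
gripper_width: -0.0
```

View pics/s23c.png

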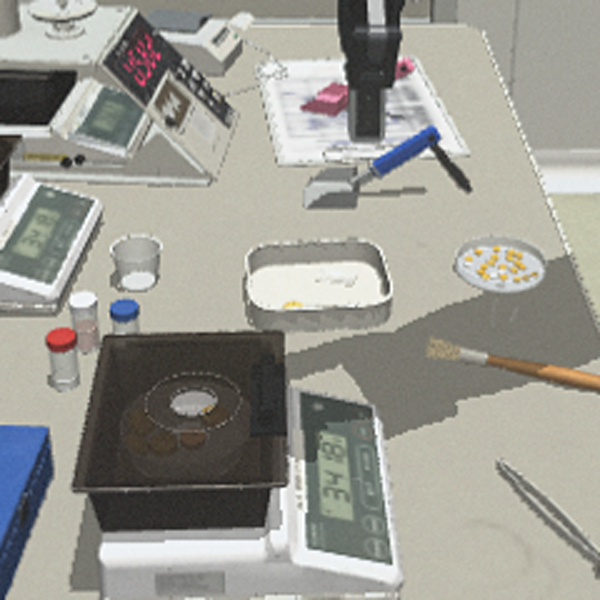

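View pics/w23.png

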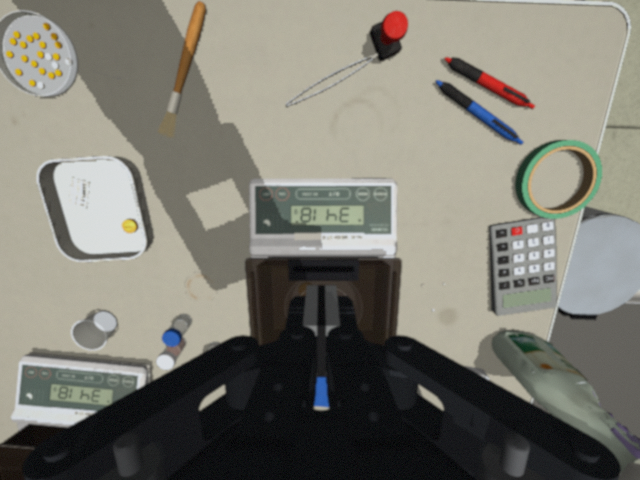

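```bash
python3 - <<'E'
from h import *
C=cam('side'); print(ray(C,[(200+287/2.5,180+487/2.5),(200+76/2.5,180+488/2.5)],103).round(1))
B=np.array([564,191.5,0]);R=Rot.from_euler('z',1.8,degrees=True).as_matrix(); print([(B+R@np.array(q)).round(1) for q in((-30,84,103),(104,84,103))])
print(finish_job())
E
```

```text
[[533.3 278.3 103. ]
 [664.1 278.  103. ]]
[array([531.4, 274.5, 103. ]), array([665.3, 278.7, 103. ])]
the job is handed in; nothing more can be done
None
```

I opened the near balance's lid fully, scooped four tablets out of the tin and tipped them into the dish. I then laid the blue scoop down flat and slid the lid shut. The job was handed in at about 30 s, within the 72 s limit.

**Last checks:**
- **Tablets:** four are in the dish and one is still in the tin. The side camera showed this before the lid closed. Through the smoked lid the dish contents show only dimly.
- **Lid:** its edges lie within 2 mm in x of the shut position (533 and 664 mm measured, 531 and 665 mm expected). It came up against its end stop at about 10 N.
- **Scoop:** it rests on its flat bottom at its original place, and the gripper is clear of everything.
- **Bystanders:** the vials, the cup and the petri dish look unmoved in the pictures.

**Disagreements and surprises:**
- The lid stood about 15 mm open at the start, so my first estimate of the balance position was about 16 mm off. I corrected it from the shield box corners.
- That error made me press the lid against its open stop with about 84 N at the wrist (69 N along x) through the fingertips. This stayed under the 120 N wrist limit. The 40 N limit is for the arm and the gripper's body, and I saw no sign that either touched anything.
- A darker orange tablet was already in the dish before I poured, and I left it there.
- I did not check whether the balance reading had settled.

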